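# Set out a processor board for its first power-up

## Robot

A 6-joint arm with a two-finger parallel gripper is mounted at the origin on the work surface. World frame = base frame: x ahead of the robot, y to its left, z up, the work surface at z = 0. Lengths are in m, angles in rad, forces in N, time in s.
With the tool pointing down it reaches from about 0.25 to 0.725 m from the base axis. Payload 4 kg.
Tool frame: the origin (TCP) lies on the centre line of the jaws, within the pads' length; the fingertips stand 8 mm ahead of it and the grasp point (between the pads) lies 11 mm behind it (bot.finger_overhang is the distance from the TCP to the fingertips, in m); z points along the fingers, y is the direction in which the jaws open and shut (so a half turn about z gives the same grasp; the last joint's range is limited). The gripper opens to 85 mm and grips with 20 to 120 N. Pads are 22 mm wide; open, the fingers measure 114 mm over their backs; the gripper's body (76 mm by 85 mm) begins 54 mm behind the grasp point. The pads swing forward as they close: fully open they stand 13 mm farther back than shut.
Start: joints at [-1.109, 0.241, 0.005, 1.335, 0, 1.571], TCP at [0.223, -0.448, 0.239] pointing down, gripper open.
Joint ranges: [-2.72, 2.72], [-1.05, 1.87], [-1.09, 1.28], [-1.99, 2.15], [-1.42, 1.44], [-3.14, 3.14]. Speed limits (rad/s): [2.79, 2.79, 3.14, 3.14, 3.14, 3.14].

## Interface

Orientations are given as [roll, pitch, yaw] about the fixed x, y, z axes, in that order (R = Rz(yaw) Ry(pitch) Rx(roll)).
In Python, from rig import bot, cams gives the robot as it stands. The module is installed in compiled form; this text tells all that it offers.
- The arm moves only by the tool play_rows, never from a script. Its argument "targets" is a list of rows, each an object with "dr": the turn, a rotation vector about the tool's x, y, z in rad, a list of three; "slide": the shift along the tool's x, y, z in cm, a list of three; "fingers": the finger opening in cm, from 0 to 8.54. In form: [{"dr": [ax, ay, az], "slide": [dx, dy, dz], "fingers": fingers}, ...]. A call has 1 to 20 rows; each row shifts and turns the commanded pose from where the row before left it, along the tool's axes as they then stand; what a row does not reach is not made up. A row lasts 1/12 s, in which the tool goes at most 41.7 mm and 7.16 degrees, less where a joint would pass 70% of its speed; a pose out of reach is approached as far as the arm can. A call is refused whole if a number of a shift passes 4.17 or a number of a turn 0.125, either way. A call with a gripper value outside its range is refused whole. The fingers move at their own pace and stop on an object; "newtons" is the grip in N (left out, the last holds). Time passes only in rows, so rows that do not move let the fingers close. It gives the time, the measured TCP pose, the force and the opening at its end, in the units of the state.
- bot.get_obs(): the state, without advancing time (a new reading comes with each control period).
- cams.camera(name): name is "scene" or "top"; returns (picture, depth): 420x560x3 uint8, blue, green, red; 420x560 float32, m along the optical axis (not along the pixel's ray), 0 where there is no reading.
- cams.camera_model(name): a dict with "camera_matrix" (3x3 intrinsics, pixels), "R" (3x3) and "t" (3): a world point X has camera coordinates R X + t. Camera axes: x right, y down, z forward; pixel columns grow to the right and rows downward; lengths in m; the calibration is good to about 2 mm. A picture is of the moment at which its call begins. camera_model takes no time and is no camera call.
- bot.hand_in(): hands the job in, once; it reports no verdict.
The state is a dict: "time_s": time; "q": joint angles; "qvel": joint speeds; "joint_efforts": joint torques, N m; "tcp_pos": TCP position; "tcp_rot": TCP orientation; "force": force on the tool from outside, world axes, zero at the start; "moment": the same for the moment, N m; "grip_width": opening from 0.0 (shut) to 1.0 (fully open).
Only numpy, scipy, OpenCV 4.12 (cv2) and the standard library are available. Lean on these libraries where they do the work, as an engineer would, in place of code of your own. Each camera call takes 0.05 s, during which the arm holds its last target. There are 200 camera calls.

## Task

Get the board ready for power-up: put the gold heatsink squarely on the processor (the square silver chip) and the fan squarely on top of the heatsink, and lay the white programmer pod flat on the bench in line with the board's white header, its red end facing the header, with a gap of about 25 mm between pod and board. Put the two trim drivers away by snapping them fully down into the clip rack: the yellow one in the end clip beside the orange stripe, the blue one in the end clip farthest from the stripe, the middle clip left empty. Do not shift the yellow multimeter or the mouse.

Things in the scene. Friction and masses are not known exactly. Their poses are not given: they have to be found in the camera images.
- board: Fixed blue circuit board 130 (x) x 100 (y) mm, top face at z 12 mm. Origin: underside centre, on the bench. Processor: 36 mm square, silver lid, centre (10, 10), top at z 20. White header 10 x 36 mm, centre (-57, 10), top z 22, along the -x edge (x -65). Connectors to z 24 at the +x corners (x 48..64, y -45..-27 and 34..48). Rest below z 14. Laid right, the pod is centred near (-130, 10), its +x along this +x.
- rack: Fixed rack: grey plate 100 (x) x 160 (y) x 6 mm, orange stripe at its +y end. Origin: underside centre, on the bench. Clip places at y -50, 0, 50, each for a driver along x, on two rails (x -35 and 35, 10 wide, top z 24). Between the rails it is clear. Wire clips stand on the rails within 14 mm of a place's line, to z 44, open upward: press a driver straight down (5-15 N) till it snaps home, axis at z 30.
- heatsink: Loose gold finned heatsink, 38 x 38 x 24 mm, about 90 g. Origin: centre of its underside, z up, sides along x and y. Starts upright on the bench. Any quarter turn is as good.
- fan: Loose black square fan, 44 x 44 x 20 mm, about 50 g, grey blades and white hub on top, solid to the touch. Origin: centre of its underside, z up, sides along x and y. Starts upright on the bench. Any quarter turn is as good.
- pod: Loose white programmer pod, a box 80 (x) x 46 (y) x 20 mm, about 90 g, blue label on top, red band and socket at its +x end. Origin: centre of its underside, z up. Starts flat on the bench.
- yellow_driver: Loose yellow trim driver lying on the bench, 35 g: round handle 12 mm in diameter, x -55 to 55 mm, with a square sleeve 12 x 12 mm, 28 mm long, at its middle; beyond +55 a steel tip 22 mm long, 5 mm thick. Origin: on the axis, middle of the handle, 6 mm above the bench; x towards the tip. May lie in its clip either way round, sleeve midway between the rails.
- blue_driver: Loose blue trim driver, the same in shape, size, origin and axes as the yellow one.
- meter: Bystander: yellow hand-held multimeter, 140 (x) x 72 (y) x 34 mm, lying face up. Origin: centre of its underside. Not to be shifted.
- mouse: Bystander: black computer mouse, 105 (x) x 60 (y) x 32 mm. Origin: centre of its underside. Not to be shifted.
Things that resemble listed ones, but are neither listed nor needed, are in the scene too. What is shaped like the yellow_driver but turquoise is not meant. Leave any pink or purple look-alike of the heatsink alone.

How it is judged:
By the outcome, as a careful person would: the job done as asked, in the order asked, and still so for the second after the job is handed in, with the robot touching nothing.
It also fails if it takes over 112 s, if anything falls off the work surface, if the arm or the gripper's body presses on something with over 40 N, if the wrist force passes 120 N, or if a joint passes its speed limit or range.

## Working session

There is one attempt and no reset: what is moved stays moved. The work goes in short steps, Python scripts to look and compute and a tool call to move; the robot and the scene stay as the last step left them, time stands still between calls to the robot, and variables do not carry over. Pictures are saved under pics/ and viewed, about 12 in all and at most 16, crops included, and the job is handed in when it is done.

Besides the shell and the picture viewer there is one more tool, called after "Request:" by a JSON object that holds its "name" and its "arguments", one argument or row to a line. play_rows: Moves the arm, as the interface text tells. Its arguments: {"type":"object","properties":{"targets":{"type":"array","items":{"type":"object","properties":{"dr":{"type":"array","items":{"type":"number"}},"slide":{"type":"array","items":{"type":"number"}},"fingers":{"type":"number"}}}},"newtons":{"type":"number"}},"required":["targets"]}

```bash
mkdir -p pics
python3 - <<'E'
from rig import bot,cams
import cv2,numpy as np
for n in("scene","top"):
    p,d=cams.camera(n); cv2.imwrite(f"pics/{n}0.png",p); np.save(f"{n}0.npy",d)
    m=cams.camera_model(n); print(n,m, d.min(),d.max())
print(bot.get_obs(), bot.finger_overhang)
E
```

```text
scene {'camera_matrix': array([[436.32310903,   0.        , 276.22858191],
       [  0.        , 436.32310903, 208.68230473],
       [  0.        ,   0.        ,   1.        ]]), 'R': array([[ 0.60520976,  0.79605845,  0.00347721],
       [ 0.62027115, -0.46881917, -0.62886588],
       [-0.49898381,  0.38275258, -0.77750602]]), 't': array([-0.29894152, -0.28102195,  1.3395503 ])} 0.0 2.7145305
top {'camera_matrix': array([[528.85062816,   0.        , 271.33060442],
       [  0.        , 528.85062816, 202.33257001],
       [  0.        ,   0.        ,   1.        ]]), 'R': array([[ 0.01718168, -0.99983309, -0.00621086],
       [-0.98782739, -0.01601422, -0.15472749],
       [ 0.1546022 ,  0.00879374, -0.98793766]]), 't': array([-0.01053885,  0.49127101,  1.29525966])} 0.0 2.291305
{'time_s': 0.1, 'q': array([-1.10899576e+00,  2.41348284e-01,  3.87428388e-03,  1.33521715e+00,
        3.11807619e-05,  1.57077780e+00]), 'qvel': array([-3.23964862e-04, -1.19985468e-03,  2.08057347e-03, -1.64429714e-03,
        5.60727315e-04,  1.96017717e-05]), 'joint_efforts': array([ 4.02042324e-04, -3.73138976e+01,  2.53009772e+01,  1.08371905e-02,
       -3.30485591e-05, -9.38028364e-06]), 'tcp_pos': array([ 0.22254353, -0.44712923,  0.23850251]), 'tcp_rot': array([-3.13969783e+00, -3.12158155e-05,  4.61819038e-01]), 'force': array([-0.24455517,  0.16333288,  0.4295272 ]), 'moment': array([-0.02955681,  0.0568022 ,  0.01576701]), 'grip_width': 1.0038254510967706} 0.008
```

View pics/scene0.png

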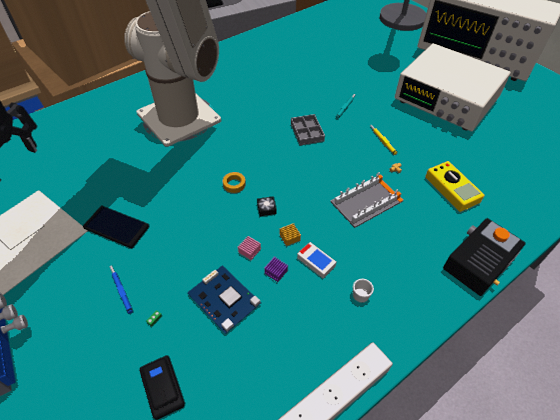

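View pics/top0.png

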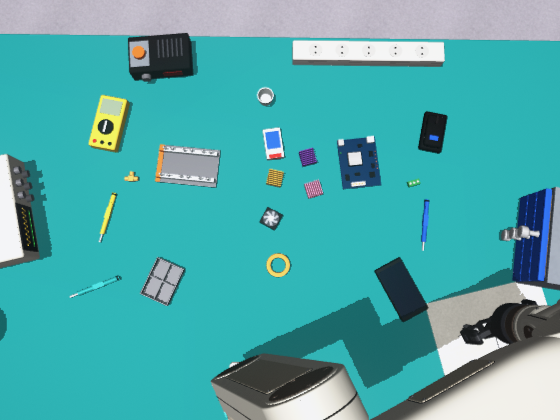

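```bash
cat > h.py <<'E'
import cv2,numpy as np
from rig import bot,cams
def ray(n,uv,z):
    m=cams.camera_model(n);K,R,t=m["camera_matrix"],m["R"],m["t"]
    uv=np.atleast_2d(np.asarray(uv,float)); d=np.c_[uv,np.ones(len(uv))]@np.linalg.inv(K).T@R
    C=-R.T@t; return C+d*((z-C[2])/d[:,2])[:,None]
def cloud(n,d):
    m=cams.camera_model(n);K,R,t=m["camera_matrix"],m["R"],m["t"]
    v,u=np.mgrid[:420,:560]; p=np.stack([u,v,np.ones_like(u)],-1)@np.linalg.inv(K).T*d[...,None]
    return (p-t)@R
def pix(n,X):
    m=cams.camera_model(n);c=m["R"]@np.asarray(X)+m["t"];c=m["camera_matrix"]@c;return c[:2]/c[2]
def mask(p,lo,hi,win=None):
    m=cv2.inRange(cv2.cvtColor(p,cv2.COLOR_BGR2HSV),np.array(lo),np.array(hi))
    if win: w=np.zeros_like(m);x0,y0,x1,y1=win;w[y0:y1,x0:x1]=1;m=m*w
    return m
def rect(n,m,z):
    # minAreaRect in world at plane z, plus centroid; mm, deg
    v,u=np.nonzero(m); P=ray(n,np.c_[u,v],z)[:,:2]*1000
    (cx,cy),(w,h),a=cv2.minAreaRect(P.astype(np.float32))
    c=P-P.mean(0); w2,V=np.linalg.eigh(np.cov(c.T)); ax=V[:,1]
    return "n%d cen %s rect (%.1f,%.1f) %.1fx%.1f a%.1f pca %.1f"%(len(P),P.mean(0).round(1),cx,cy,w,h,a,np.degrees(np.arctan2(ax[1],ax[0])))
E
python3 - <<'E'
from h import *
p=cv2.imread("pics/top0.png");s=cv2.imread("pics/scene0.png");d=np.load("top0.npy")
X=cloud("top",d)
for n in("top","scene"):
    m=cams.camera_model(n);print(n,"C",-m["R"].T@m["t"])
def dz(u,v): print((u,v),(X[v,u]*1000).round(1))
for q in[(274,143),(275,178),(271,218),(355,158),(360,175),(190,165),(300,250),(107,120),(432,132),(108,215),(426,225),(425,228)]: dz(*q)
def crop(im,x0,y0,x1,y1,f): return cv2.resize(im[y0:y1,x0:x1],None,fx=f,fy=f,interpolation=cv2.INTER_CUBIC)
a=crop(p,240,120,390,240,5);cv2.imwrite("pics/c1.png",a)
b=np.hstack([crop(p,80,140,230,250,2.6),crop(p,385,100,450,210,2.6)])
b2=crop(s,320,110,420,225,3); 
c=np.zeros((600,800,3),np.uint8); c[:b.shape[0],:b.shape[1]]=b; 
b3=crop(s,215,215,345,315,2.2); c[290:290+b2.shape[0],:b2.shape[1]]=b2[:310]; c[290:290+b3.shape[0],400:400+b3.shape[1]]=b3
cv2.imwrite("pics/c2.png",c)
E
```

```text
top C [ 0.28522203 -0.01405994  1.35558348]
scene C [ 1.02364605 -0.40648989  0.86582279]
(274, 143) [652.5  -6.4  13.1]
(275, 178) [556.7 -10.5  25.5]
(271, 218) [453.6  -2.   22.4]
(355, 158) [ 614.9 -217.3   15.6]
(360, 175) [ 571.5 -231.     8.9]
(190, 165) [591.5 212.1   7.2]
(300, 250) [375.2 -77.5  -0.7]
(107, 120) [700.6 427.2  37.2]
(432, 132) [ 681.8 -412.9   35.5]
(108, 215) [455.6 416.   13.8]
(426, 225) [ 442.7 -395.8   17.9]
(425, 228) [ 435.3 -393.7   15.5]
```

View pics/c1.png

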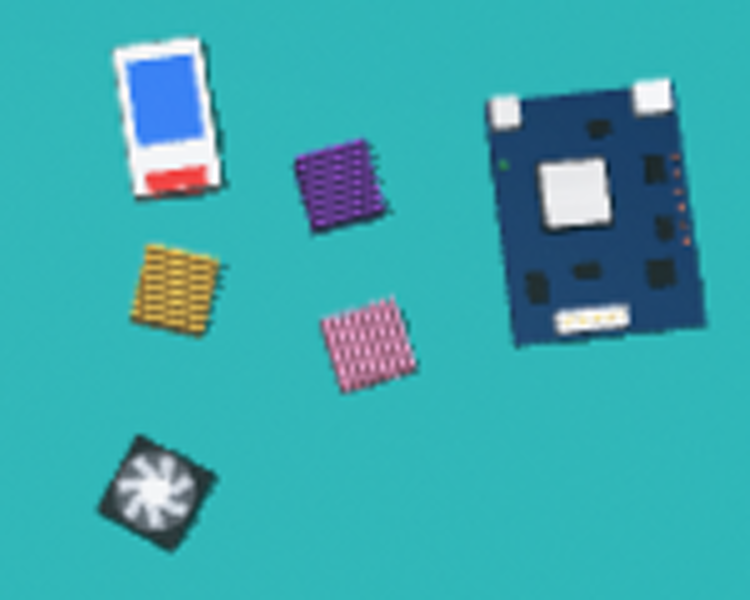

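View pics/c2.png

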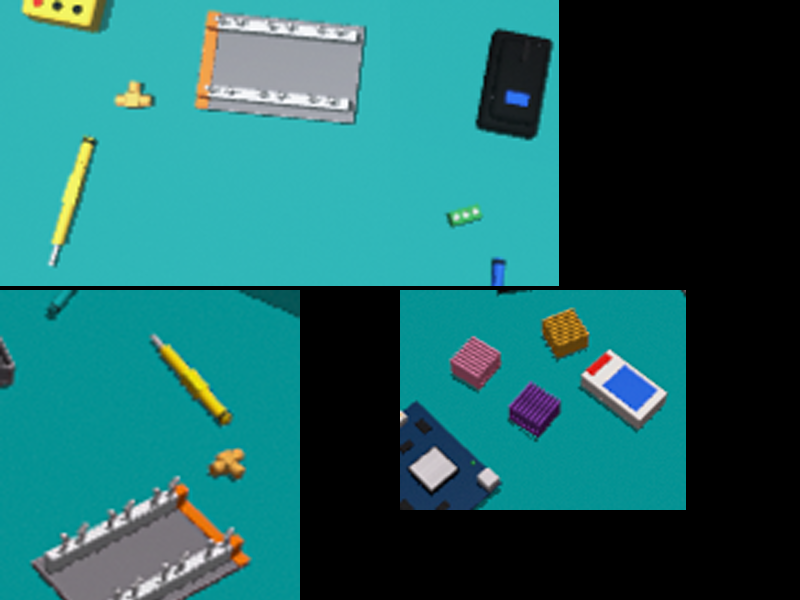

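Run:
```python
from h import *
P={"top":cv2.imread("pics/top0.png"),"scene":cv2.imread("pics/scene0.png")}
def big(m):
    n,l,s,c=cv2.connectedComponentsWithStats(m); return (l==1+np.argmax(s[1:,4])).astype(np.uint8)
def notbench(p,win):
    m=mask(p,(80,90,0),(100,255,255)); m=255-m; w=np.zeros_like(m);x0,y0,x1,y1=win;w[y0:y1,x0:x1]=1; return m*w
T={"heatsink":((15,80,60),(32,255,255),12,(260,165,290,190),(275,220,305,247)),
"yellow":((22,120,80),(34,255,255),6,(90,185,120,245),(365,118,400,158)),
"blue":((105,120,60),(125,255,255),6,(415,190,435,255),(100,260,140,315)),
"cpu":((0,0,120),(180,60,255),20,(342,148,366,168),(215,283,243,310)),
"header":((0,0,110),(180,110,255),22,(345,177,370,190),(195,265,225,285)),
"orange":((5,150,120),(17,255,255),6,(150,140,172,185),(375,170,410,205)),
"podred":((0,150,100),(6,255,255),20,(262,120,290,165),(290,240,320,262)),
"podblue":((105,120,60),(125,255,255),20,(262,120,290,165),(297,240,340,280)),
"rails":((0,0,175),(180,40,255),24,(155,140,225,190),(325,170,410,225)),
}
for k,(lo,hi,z,w1,w2) in T.items():
    for n,w in(("top",w1),("scene",w2)):
        m=mask(P[n],lo,hi,w); m=m if k in("orange","rails","header") else big(m)
        print(k,n,rect(n,m,z/1000))
for k,z,w in(("fan",10,(255,202,290,235)),("heatsinkNB",12,(260,165,290,190)),("podNB",10,(255,122,292,165)),("board",6,(332,130,385,194)),("rack",3,(148,140,225,192))):
    print(k,rect("top",big(notbench(P["top"],w)),z/1000))
```

```text
heatsink top n216 cen [561.   -9.2] rect (560.9,-9.1) 37.6x39.5 a78.1 pca -173.5
heatsink scene n310 cen [557.4  -8.1] rect (556.7,-7.9) 45.5x52.0 a78.4 pca 148.0
yellow top n183 cen [461.2 419.5] rect (462.6,419.7) 13.0x107.9 a77.2 pca 166.8
yellow scene n138 cen [459.3 421.1] rect (459.8,421.3) 18.3x115.2 a73.5 pca 166.3
blue top n192 cen [ 455.1 -396.2] rect (456.9,-396.7) 14.0x109.5 a81.9 pca 173.8
blue scene n232 cen [ 454.3 -395.9] rect (453.6,-396.0) 11.7x114.1 a83.4 pca 173.8
cpu top n173 cen [ 613.8 -215.5] rect (613.8,-215.7) 34.8x34.1 a6.8 pca -159.6
cpu scene n220 cen [ 611.4 -214.9] rect (611.0,-214.4) 33.8x32.5 a6.9 pca -143.6
header top n76 cen [ 547. -223.] rect (547.2,-222.7) 12.9x38.9 a7.4 pca 97.0
header scene n78 cen [ 544.8 -223.4] rect (544.8,-222.9) 11.6x36.7 a6.1 pca 96.4
orange top n127 cen [596.  292.9] rect (597.5,292.6) 10.3x94.9 a85.2 pca 175.6
orange scene n113 cen [594.3 299. ] rect (587.0,307.4) 58.2x112.1 a46.9 pca 164.1
podred top n35 cen [617.5  -9. ] rect (617.5,-8.7) 7.9x28.6 a10.6 pca 98.1
podred scene n41 cen [615.2  -8.5] rect (615.0,-8.2) 8.5x29.6 a7.9 pca 99.2
podblue top n220 cen [659.9  -2.5] rect (660.0,-2.6) 44.1x34.3 a9.0 pca -172.3
podblue scene n259 cen [657.5  -1.8] rect (657.1,-1.7) 44.2x35.1 a8.6 pca -169.8
rails top n499 cen [586.8 210.2] rect (586.1,212.3) 148.0x96.5 a85.2 pca 75.5
rails scene n190 cen [591.9 210.7] rect (584.2,214.7) 135.7x87.1 a85.2 pca 91.6
fan n264 cen [455.3  -0.5] rect (455.7,-0.9) 41.4x41.5 a64.3 pca -169.6
heatsinkNB n251 cen [560.5  -9.1] rect (560.5,-9.1) 39.6x43.5 a77.3 pca 166.1
podNB n560 cen [652.6  -3.6] rect (652.7,-3.7) 84.1x47.1 a9.0 pca -170.8
board n1802 cen [ 606.4 -227.2] rect (607.6,-227.3) 132.3x98.8 a7.0 pca -173.8
rack n2293 cen [591.1 220.6] rect (592.0,220.5) 161.7x101.0 a85.1 pca 85.1
```

```bash
cat > go.py <<'E'
# usage: go.py x y z yaw (mm, deg) -> totals in move units
import sys,numpy as np
from rig import bot
from scipy.spatial.transform import Rotation as R
o=bot.get_obs(); x,y,z,yaw=map(float,sys.argv[1:5])
A=R.from_euler("xyz",o["tcp_rot"]); B=R.from_euler("xyz",[np.pi,0,np.radians(yaw)])
dp=np.array([x,y,z])/10-o["tcp_pos"]*100
print("t %.2f pos %s rot %s F %s w %.3f q6 %.2f q1 %.2f"%(o["time_s"],(o["tcp_pos"]*1e3).round(1),np.degrees(o["tcp_rot"]).round(2),o["force"].round(1),o["grip_width"],o["q"][5],o["q"][0]))
print("dr",(A.inv()*B).as_rotvec().round(4),"slide_before_turn",A.inv().apply(dp).round(2),"after_turn",B.inv().apply(dp).round(2))
E
python3 go.py 559 -8.5 90 -12
```

```text
t 0.10 pos [ 222.5 -447.1  238.5] rot [-179.89   -0.     26.46] F [-0.2  0.2  0.4] w 1.004 q6 1.57 q1 -1.11
dr [-1.800e-03  6.000e-04  6.713e-01] slide_before_turn [ 49.66 -24.25  14.9 ] after_turn [ 23.79 -49.9   14.85]
```

Request:
{"name": "play_rows", "arguments": {
  "targets": [
    {"dr": [0,0,0],"slide": [3.55,-1.73,0],"fingers": 5.5},
    {"dr": [0,0,0],"slide": [3.55,-1.73,0],"fingers": 5.5},
    {"dr": [0,0,0],"slide": [3.55,-1.73,0],"fingers": 5.5},
    {"dr": [0,0,0],"slide": [3.55,-1.73,0],"fingers": 5.5},
    {"dr": [0,0,0],"slide": [3.55,-1.73,0],"fingers": 5.5},
    {"dr": [0,0,0],"slide": [3.55,-1.73,0],"fingers": 5.5},
    {"dr": [0,0,0],"slide": [3.55,-1.73,0],"fingers": 5.5},
    {"dr": [0,0,0],"slide": [3.55,-1.73,0],"fingers": 5.5},
    {"dr": [0,0,0],"slide": [3.55,-1.73,0],"fingers": 5.5},
    {"dr": [0,0,0],"slide": [3.55,-1.73,0],"fingers": 5.5},
    {"dr": [0,0,0],"slide": [3.55,-1.73,0],"fingers": 5.5},
    {"dr": [0,0,0],"slide": [3.55,-1.73,0],"fingers": 5.5},
    {"dr": [0,0,0],"slide": [3.55,-1.73,0],"fingers": 5.5},
    {"dr": [0,0,0],"slide": [3.55,-1.73,0],"fingers": 5.5},
    {"dr": [0,0,0.112],"slide": [0,0,2.48],"fingers": 5.5},
    {"dr": [0,0,0.112],"slide": [0,0,2.48],"fingers": 5.5},
    {"dr": [0,0,0.112],"slide": [0,0,2.48],"fingers": 5.5},
    {"dr": [0,0,0.112],"slide": [0,0,2.48],"fingers": 5.5},
    {"dr": [0,0,0.112],"slide": [0,0,2.48],"fingers": 5.5},
    {"dr": [0,0,0.112],"slide": [0,0,2.48],"fingers": 5.5}
  ],
  "newtons": 40
}}

```text
time_s: 1.77
tcp_pos: [0.5547, -0.0582, 0.089]
tcp_rot: [-3.099, 0.003, -0.126]
force: [0.1, -1.2, 0.6]
grip_width: 0.643
```

```bash
python3 go.py 559 -8.5 13 -12
```

```text
t 1.77 pos [554.7 -58.2  89. ] rot [-1.7755e+02  1.7000e-01 -7.2200e+00] F [ 0.1 -1.2  0.6] w 0.643 q6 3.14 q1 -0.13
dr [-0.0427  0.0047  0.0834] slide_before_turn [-0.18 -4.66  7.8 ] after_turn [-0.61 -4.95  7.6 ]
```

Request:
{"name": "play_rows", "arguments": {
  "targets": [
    {"dr": [0,0,-0.124],"slide": [0,-0.4,0],"fingers": 5.2},
    {"dr": [0,0,-0.124],"slide": [0,-0.4,0],"fingers": 5.2},
    {"dr": [0,0,-0.124],"slide": [0,0,0],"fingers": 5.2},
    {"dr": [0,0,-0.124],"slide": [0,0,0],"fingers": 5.2},
    {"dr": [0,0,-0.124],"slide": [0,0,0],"fingers": 5.2},
    {"dr": [0,0,-0.124],"slide": [0,0,0],"fingers": 5.2},
    {"dr": [0,0,-0.124],"slide": [0,0,0],"fingers": 5.2},
    {"dr": [0,0,-0.124],"slide": [0,0,0],"fingers": 5.2},
    {"dr": [0,0,-0.124],"slide": [0,0,0],"fingers": 5.2},
    {"dr": [0,0,-0.124],"slide": [0,0,0],"fingers": 5.2},
    {"dr": [0,0,-0.124],"slide": [0,0,0],"fingers": 5.2},
    {"dr": [0,0,-0.124],"slide": [0,0,0],"fingers": 5.2}
  ]
}}

```text
time_s: 2.77
tcp_pos: [0.5546, -0.0523, 0.0903]
tcp_rot: [-3.134, -0.041, 1.365]
force: [0.5, -0.3, -0.5]
grip_width: 0.61
```

```bash
python3 go.py 559 -8.5 13 78
```

```text
t 2.77 pos [554.6 -52.3  90.3] rot [-179.59   -2.33   78.19] F [ 0.5 -0.3 -0.5] w 0.610 q6 1.66 q1 -0.12
dr [-0.0073 -0.0407  0.0035] slide_before_turn [ 4.06 -0.41  7.9 ] after_turn [ 4.38 -0.48  7.73]
```

Request:
{"name": "play_rows", "arguments": {
  "targets": [
    {"dr": [-0.007,-0.041,0.003],"slide": [0,0,0],"fingers": 5.2},
    {"dr": [0,0,0],"slide": [1.46,-0.16,0],"fingers": 5.2},
    {"dr": [0,0,0],"slide": [1.46,-0.16,0],"fingers": 5.2},
    {"dr": [0,0,0],"slide": [1.46,-0.16,1.5],"fingers": 5.2},
    {"dr": [0,0,0],"slide": [0,0,0.2],"fingers": 5.2},
    {"dr": [0,0,0],"slide": [0,0,0],"fingers": 5.2}
  ]
}}

```text
time_s: 3.27
tcp_pos: [0.5583, -0.0081, 0.0724]
tcp_rot: [-3.139, 0.001, 1.357]
force: [-0.2, -0.8, 0.0]
grip_width: 0.611
```

```bash
python3 go.py 559 -8.5 13 78
python3 - <<'E'
from h import *
for n in("top","scene"):
    p,d=cams.camera(n); cv2.imwrite(f"pics/{n}1.png",p)
t=cv2.imread("pics/top1.png")[110:240,200:340];s=cv2.imread("pics/scene1.png")[150:280,220:360]
cv2.imwrite("pics/a1.png",np.hstack([cv2.resize(t,None,fx=2.8,fy=2.8),cv2.resize(s,None,fx=2.8,fy=2.8)]))
E
```

```text
t 3.27 pos [558.3  -8.1  72.4] rot [-1.7984e+02  7.0000e-02  7.7760e+01] F [-0.2 -0.8  0. ] w 0.611 q6 1.77 q1 -0.01
dr [-0.0027  0.0013 -0.0042] slide_before_turn [-0.01  0.09  5.94] after_turn [-0.02  0.08  5.94]
```

View pics/a1.png

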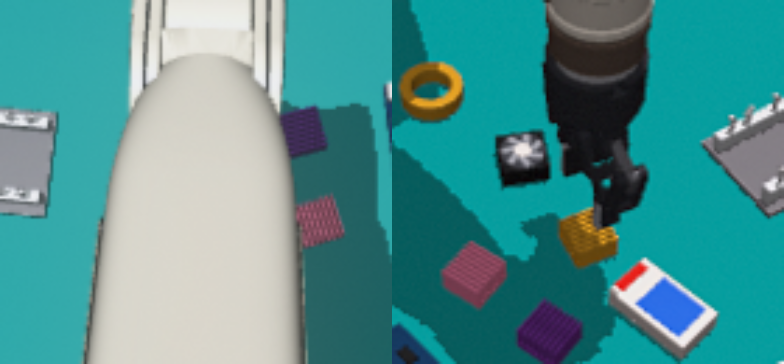

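Crop 1 (picture 5) shows the open fingers right above the gold heatsink (scene ≈ 290,235) and clear of the pod and fan; the top view is hidden by the arm.

Request:
{"name": "play_rows", "arguments": {
  "targets": [
    {"dr": [0,0,0],"slide": [0,0.08,2],"fingers": 5.2},
    {"dr": [0,0,0],"slide": [0,0,2],"fingers": 5.2},
    {"dr": [0,0,0],"slide": [0,0,1.7],"fingers": 5.2},
    {"dr": [0,0,0],"slide": [0,0,0.2],"fingers": 5.2},
    {"dr": [0,0,0],"slide": [0,0,0],"fingers": 3.2},
    {"dr": [0,0,0],"slide": [0,0,0],"fingers": 3.2},
    {"dr": [0,0,0],"slide": [0,0,0],"fingers": 3.2},
    {"dr": [0,0,0],"slide": [0,0,0],"fingers": 3.2}
  ],
  "newtons": 40
}}

```text
time_s: 4.03
tcp_pos: [0.5616, -0.009, 0.0161]
tcp_rot: [3.138, -0.0, 1.355]
force: [0.5, -0.0, -1.3]
grip_width: 0.433
```

```bash
python3 go.py 612.6 -215.2 80 97
```

```text
t 4.03 pos [561.6  -9.   16.1] rot [ 1.7982e+02 -2.0000e-02  7.7660e+01] F [ 0.5 -0.  -1.3] w 0.433 q6 1.77 q1 -0.02
dr [ 3.100e-03  2.000e-04 -3.376e-01] slide_before_turn [-19.06   9.41  -6.37] after_turn [-21.09   2.55  -6.39]
```

Request:
{"name": "play_rows", "arguments": {
  "targets": [
    {"dr": [0,0,0],"slide": [0,0,-1.5],"fingers": 3.2},
    {"dr": [0,0,-0.1125],"slide": [0,0,-1.6],"fingers": 3.2},
    {"dr": [0,0,-0.1125],"slide": [0,0,-1.6],"fingers": 3.2},
    {"dr": [0,0,-0.1125],"slide": [0,0,-1.6],"fingers": 3.2},
    {"dr": [0,0,0],"slide": [-3.5,0.425,0],"fingers": 3.2},
    {"dr": [0,0,0],"slide": [-3.5,0.425,0],"fingers": 3.2},
    {"dr": [0,0,0],"slide": [-3.5,0.425,0],"fingers": 3.2},
    {"dr": [0,0,0],"slide": [-3.5,0.425,0],"fingers": 3.2},
    {"dr": [0,0,0],"slide": [-3.5,0.425,0],"fingers": 3.2},
    {"dr": [0,0,0],"slide": [-3.5,0.425,0],"fingers": 3.2},
    {"dr": [0,0,0],"slide": [0,0,0],"fingers": 3.2},
    {"dr": [0,0,0],"slide": [0,0,0],"fingers": 3.2},
    {"dr": [0,0,0],"slide": [0,0,0],"fingers": 3.2}
  ]
}}

```text
time_s: 5.12
tcp_pos: [0.6112, -0.214, 0.0781]
tcp_rot: [3.141, -0.0, 1.693]
force: [0.1, 0.1, -0.1]
grip_width: 0.434
```

```bash
python3 go.py 612.6 -215.2 80 97
python3 - <<'E'
from h import *
for n in("top","scene"):
    p,d=cams.camera(n); cv2.imwrite(f"pics/{n}2.png",p)
t=cv2.imread("pics/top2.png")[100:220,300:420];s=cv2.imread("pics/scene2.png")[210:340,170:290]
cv2.imwrite("pics/a2.png",np.hstack([cv2.resize(t,(400,400)),cv2.resize(s,(400,433))[:400]]))
E
```

```text
t 5.12 pos [ 611.2 -214.    78.1] rot [ 1.7996e+02 -1.0000e-02  9.6980e+01] F [ 0.1  0.1 -0.1] w 0.434 q6 1.11 q1 -0.34
dr [ 0.0007 -0.0001 -0.0004] slide_before_turn [-0.13  0.12 -0.19] after_turn [-0.13  0.12 -0.19]
```

View pics/a2.png

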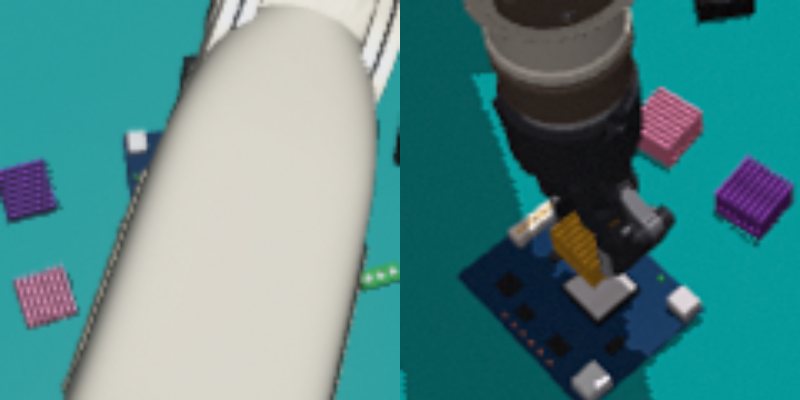

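Picture 6 shows the gold heatsink held above the silver processor (scene ≈ 350/230 region); top view is again occluded by the arm, so I will check after placing.

Request:
{"name": "play_rows", "arguments": {
  "targets": [
    {"dr": [0,0,0],"slide": [-0.13,0.12,1.2],"fingers": 3.2},
    {"dr": [0,0,0],"slide": [0,0,1.2],"fingers": 3.2},
    {"dr": [0,0,0],"slide": [0,0,1.0],"fingers": 3.2},
    {"dr": [0,0,0],"slide": [0,0,0.4],"fingers": 3.2},
    {"dr": [0,0,0],"slide": [0,0,0.15],"fingers": 3.2},
    {"dr": [0,0,0],"slide": [0,0,0.1],"fingers": 3.2},
    {"dr": [0,0,0],"slide": [0,0,0],"fingers": 3.2},
    {"dr": [0,0,0],"slide": [0,0,0],"fingers": 3.2}
  ]
}}

```text
time_s: 5.88
tcp_pos: [0.6132, -0.2154, 0.0379]
tcp_rot: [3.14, 0.001, 1.693]
force: [-0.4, 0.7, -0.8]
grip_width: 0.438
```

```bash
python3 go.py 612.6 -215.2 35 97
```

```text
t 5.88 pos [ 613.2 -215.4   37.9] rot [1.7992e+02 5.0000e-02 9.7010e+01] F [-0.4  0.7 -0.8] w 0.438 q6 1.11 q1 -0.34
dr [0.0015 0.0008 0.0002] slide_before_turn [ 0.03 -0.06  0.29] after_turn [ 0.03 -0.06  0.29]
```

Request:
{"name": "play_rows", "arguments": {
  "targets": [
    {"dr": [0,0,0],"slide": [0,0,0.12],"fingers": 3.2},
    {"dr": [0,0,0],"slide": [0,0,0.1],"fingers": 3.2},
    {"dr": [0,0,0],"slide": [0,0,0],"fingers": 3.2}
  ]
}}

```text
time_s: 6.13
tcp_pos: [0.6129, -0.2153, 0.0354]
tcp_rot: [3.141, 0.001, 1.693]
force: [1.1, 0.1, -1.9]
grip_width: 0.433
```

Request:
{"name": "play_rows", "arguments": {
  "targets": [
    {"dr": [0,0,0],"slide": [0,0,0.1],"fingers": 3.2},
    {"dr": [0,0,0],"slide": [0,0,0.08],"fingers": 3.2},
    {"dr": [0,0,0],"slide": [0,0,0],"fingers": 3.2}
  ]
}}

```text
time_s: 6.38
tcp_pos: [0.613, -0.2153, 0.035]
tcp_rot: [3.14, 0.001, 1.693]
force: [-2.1, 1.2, 5.7]
grip_width: 0.431
```

Request:
{"name": "play_rows", "arguments": {
  "targets": [
    {"dr": [0,0,0],"slide": [0,0,0],"fingers": 5.9},
    {"dr": [0,0,0],"slide": [0,0,0],"fingers": 5.9},
    {"dr": [0,0,0],"slide": [0,0,0],"fingers": 5.9},
    {"dr": [0,0,0],"slide": [0,0,-1],"fingers": 5.9},
    {"dr": [0,0,0],"slide": [0,0,-2],"fingers": 5.9},
    {"dr": [0,0,0.114],"slide": [0,0,-2],"fingers": 5.9},
    {"dr": [0,0,0.114],"slide": [0,0,-2],"fingers": 5.9},
    {"dr": [0,0,0.114],"slide": [0,0,0],"fingers": 5.9},
    {"dr": [0,0,0.114],"slide": [0,0,0],"fingers": 5.9},
    {"dr": [0,0,0.114],"slide": [0,0,0],"fingers": 5.9}
  ]
}}

```text
time_s: 7.22
tcp_pos: [0.6134, -0.2154, 0.105]
tcp_rot: [3.139, -0.0, 1.118]
force: [0.3, 0.0, -0.7]
grip_width: 0.692
```

```bash
python3 go.py 455 -0.5 75 64.3
```

```text
t 7.22 pos [ 613.4 -215.4  105. ] rot [ 1.7984e+02 -2.0000e-02  6.4030e+01] F [ 0.3  0.  -0.7] w 0.692 q6 1.69 q1 -0.34
dr [ 0.0028 -0.0003 -0.0047] slide_before_turn [ 12.38 -23.66   2.94] after_turn [ 12.5  -23.59   3.  ]
```

Request:
{"name": "play_rows", "arguments": {
  "targets": [
    {"dr": [0,0,-0.004],"slide": [1.77,-3.37,0.3],"fingers": 5.9},
    {"dr": [0,0,0],"slide": [1.77,-3.37,0.3],"fingers": 5.9},
    {"dr": [0,0,0],"slide": [1.77,-3.37,0.4],"fingers": 5.9},
    {"dr": [0,0,0],"slide": [1.77,-3.37,0.5],"fingers": 5.9},
    {"dr": [0,0,0],"slide": [1.77,-3.37,0.5],"fingers": 5.9},
    {"dr": [0,0,0],"slide": [1.77,-3.37,0.5],"fingers": 5.9},
    {"dr": [0,0,0],"slide": [1.77,-3.37,0.5],"fingers": 5.9},
    {"dr": [0,0,0],"slide": [0,0,0],"fingers": 5.9},
    {"dr": [0,0,0],"slide": [0,0,0],"fingers": 5.9}
  ]
}}

```text
time_s: 7.97
tcp_pos: [0.4517, -0.0006, 0.0736]
tcp_rot: [3.141, 0.0, 1.131]
force: [1.0, -0.0, 0.8]
grip_width: 0.691
```

```bash
python3 go.py 455 -0.5 11 64.3
python3 - <<'E'
from h import *
for n in("top","scene"):
    p,d=cams.camera(n); cv2.imwrite(f"pics/{n}3.png",p)
def big(m):
    n,l,s,c=cv2.connectedComponentsWithStats(m); return (l==1+np.argmax(s[1:,4])).astype(np.uint8)
for n,w in(("top",(340,140,372,174)),("scene",(205,260,250,315))):
    p=cv2.imread(f"pics/{n}3.png"); m=big(mask(p,(13,70,50),(34,255,255),w)); print(n,rect(n,m,.032))
    print(" header",rect(n,mask(p,(0,0,110),(180,110,255),(345,177,370,190) if n=="top" else (195,265,225,285)),.022))
t=cv2.imread("pics/top3.png")[100:240,240:400];s=cv2.imread("pics/scene3.png")[200:340,180:300]
cv2.imwrite("pics/a3.png",np.hstack([cv2.resize(t,(457,400)),cv2.resize(s,(343,400))]))
E
```

```text
t 7.97 pos [451.7  -0.6  73.6] rot [1.7999e+02 2.0000e-02 6.4780e+01] F [ 1.  -0.   0.8] w 0.691 q6 2.01 q1 -0.00
dr [0.0001 0.0004 0.0084] slide_before_turn [0.15 0.3  6.26] after_turn [0.15 0.3  6.26]
top n263 cen [ 614.7 -215.5] rect (614.7,-215.4) 43.0x41.4 a6.4 pca 166.1
 header n76 cen [ 547. -223.] rect (547.2,-222.7) 12.9x38.9 a7.4 pca 97.0
scene n431 cen [ 611.5 -215. ] rect (611.0,-214.7) 50.9x44.6 a6.2 pca 164.4
 header n81 cen [ 545.  -223.1] rect (545.0,-222.9) 12.0x36.6 a6.4 pca 95.5
```

View pics/a3.png

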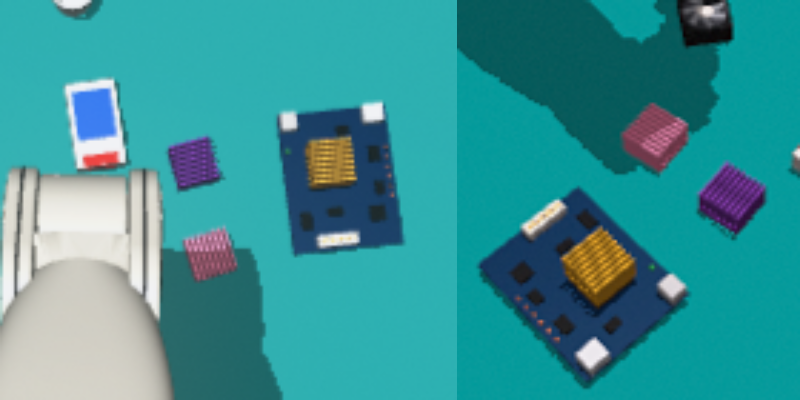

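Picture 7 shows the gold heatsink flat on the processor, within ~1 mm (top: 614.7,-215.4 vs lid 613.8,-215.6). Now the fan.

Request:
{"name": "play_rows", "arguments": {
  "targets": [
    {"dr": [0,0,0.008],"slide": [0.15,0.3,2],"fingers": 5.9},
    {"dr": [0,0,0],"slide": [0,0,2],"fingers": 5.9},
    {"dr": [0,0,0],"slide": [0,0,2],"fingers": 5.9},
    {"dr": [0,0,0],"slide": [0,0,0.2],"fingers": 5.9},
    {"dr": [0,0,0],"slide": [0,0,0],"fingers": 3.8},
    {"dr": [0,0,0],"slide": [0,0,0],"fingers": 3.8},
    {"dr": [0,0,0],"slide": [0,0,0],"fingers": 3.8},
    {"dr": [0,0,0],"slide": [0,0,0],"fingers": 3.8},
    {"dr": [0,0,0],"slide": [0,0,-0.5],"fingers": 3.8},
    {"dr": [0,0,0],"slide": [0,0,-2],"fingers": 3.8},
    {"dr": [0,0,-0.114],"slide": [0,0,-2],"fingers": 3.8},
    {"dr": [0,0,-0.114],"slide": [0,0,-2],"fingers": 3.8},
    {"dr": [0,0,-0.114],"slide": [0,0,-2],"fingers": 3.8},
    {"dr": [0,0,-0.114],"slide": [0,0,0],"fingers": 3.8},
    {"dr": [0,0,-0.114],"slide": [0,0,0],"fingers": 3.8},
    {"dr": [0,0,0],"slide": [0,0,0],"fingers": 3.8}
  ]
}}

```text
time_s: 9.4
tcp_pos: [0.457, -0.0018, 0.0977]
tcp_rot: [3.138, 0.001, 1.691]
force: [1.1, 1.1, -1.1]
grip_width: 0.503
```

```bash
python3 go.py 613 -215.3 98 97
```

```text
t 9.40 pos [457.   -1.8  97.7] rot [1.7981e+02 4.0000e-02 9.6890e+01] F [ 1.1  1.1 -1.1] w 0.503 q6 1.45 q1 -0.00
dr [ 0.0033  0.0007 -0.0018] slide_before_turn [-23.07  12.92   0.03] after_turn [-23.09  12.88  -0.03]
```

Request:
{"name": "play_rows", "arguments": {
  "targets": [
    {"dr": [0,0,0],"slide": [-3.3,1.84,0],"fingers": 3.8},
    {"dr": [0,0,0],"slide": [-3.3,1.84,0],"fingers": 3.8},
    {"dr": [0,0,0],"slide": [-3.3,1.84,0],"fingers": 3.8},
    {"dr": [0,0,0],"slide": [-3.3,1.84,0],"fingers": 3.8},
    {"dr": [0,0,0],"slide": [-3.3,1.84,0],"fingers": 3.8},
    {"dr": [0,0,0],"slide": [-3.3,1.84,0],"fingers": 3.8},
    {"dr": [0,0,0],"slide": [-3.28,1.84,0],"fingers": 3.8},
    {"dr": [0,0,0],"slide": [0,0,0],"fingers": 3.8},
    {"dr": [0,0,0],"slide": [0,0,0],"fingers": 3.8},
    {"dr": [0,0,0],"slide": [0,0,0],"fingers": 3.8}
  ]
}}

```text
time_s: 10.23
tcp_pos: [0.6107, -0.2156, 0.0958]
tcp_rot: [-3.141, -0.001, 1.687]
force: [0.8, 1.0, -0.0]
grip_width: 0.503
```

```bash
python3 go.py 613 -215.3 60 97
```

```text
t 10.23 pos [ 610.7 -215.6   95.8] rot [-1.7994e+02 -5.0000e-02  9.6660e+01] F [ 0.8  1.  -0. ] w 0.503 q6 1.12 q1 -0.34
dr [-0.0011 -0.0008 -0.0059] slide_before_turn [-0.    0.24  3.58] after_turn [-0.    0.23  3.58]
```

Request:
{"name": "play_rows", "arguments": {
  "targets": [
    {"dr": [0,0,-0.005],"slide": [0,0.2,1.2],"fingers": 3.8},
    {"dr": [0,0,0],"slide": [0,0,1.2],"fingers": 3.8},
    {"dr": [0,0,0],"slide": [0,0,1.0],"fingers": 3.8},
    {"dr": [0,0,0],"slide": [0,0,0.15],"fingers": 3.8},
    {"dr": [0,0,0],"slide": [0,0,0],"fingers": 3.8},
    {"dr": [0,0,0],"slide": [0,0,0],"fingers": 3.8}
  ]
}}

```text
time_s: 10.73
tcp_pos: [0.6135, -0.2151, 0.0611]
tcp_rot: [3.141, 0.0, 1.695]
force: [0.9, 0.6, -0.2]
grip_width: 0.508
```

Request:
{"name": "play_rows", "arguments": {
  "targets": [
    {"dr": [0,0,0],"slide": [0,-0.05,0.15],"fingers": 3.8},
    {"dr": [0,0,0],"slide": [0,0,0.1],"fingers": 3.8},
    {"dr": [0,0,0],"slide": [0,0,0],"fingers": 3.8}
  ]
}}

```text
time_s: 10.98
tcp_pos: [0.6132, -0.2158, 0.0588]
tcp_rot: [3.14, 0.001, 1.694]
force: [-0.7, 0.7, 0.1]
grip_width: 0.501
```

Request:
{"name": "play_rows", "arguments": {
  "targets": [
    {"dr": [0,0,0],"slide": [0,0,0.13],"fingers": 3.8},
    {"dr": [0,0,0],"slide": [0,0,0.07],"fingers": 3.8},
    {"dr": [0,0,0],"slide": [0,0,0],"fingers": 3.8}
  ]
}}

```text
time_s: 11.23
tcp_pos: [0.6129, -0.2157, 0.0563]
tcp_rot: [3.141, 0.0, 1.694]
force: [-0.2, -0.6, 0.1]
grip_width: 0.506
```

Request:
{"name": "play_rows", "arguments": {
  "targets": [
    {"dr": [0,0,0],"slide": [0,0,0.08],"fingers": 3.8},
    {"dr": [0,0,0],"slide": [0,0,0.06],"fingers": 3.8},
    {"dr": [0,0,0],"slide": [0,0,0],"fingers": 3.8}
  ]
}}

```text
time_s: 11.48
tcp_pos: [0.6131, -0.2158, 0.0555]
tcp_rot: [3.141, 0.001, 1.694]
force: [-0.1, -0.1, 2.2]
grip_width: 0.507
```

Request:
{"name": "play_rows", "arguments": {
  "targets": [
    {"dr": [0,0,0],"slide": [0,0,0],"fingers": 6.4},
    {"dr": [0,0,0],"slide": [0,0,0],"fingers": 6.4},
    {"dr": [0,0,0],"slide": [0,0,0],"fingers": 6.4},
    {"dr": [0,0,0],"slide": [0,0,-1],"fingers": 6.4},
    {"dr": [0,0,0],"slide": [0,0,-2],"fingers": 6.4},
    {"dr": [0,0,0],"slide": [0,0,-2.5],"fingers": 6.4},
    {"dr": [0,0,-0.124],"slide": [0,0,0],"fingers": 6.4},
    {"dr": [0,0,-0.124],"slide": [0,0,0],"fingers": 6.4},
    {"dr": [0,0,-0.124],"slide": [0,0,0],"fingers": 6.4},
    {"dr": [0,0,-0.124],"slide": [0,0,0],"fingers": 6.4},
    {"dr": [0,0,-0.124],"slide": [0,0,0],"fingers": 6.4},
    {"dr": [0,0,-0.124],"slide": [0,0,0],"fingers": 6.4},
    {"dr": [0,0,-0.124],"slide": [0,0,0],"fingers": 6.4},
    {"dr": [0,0,-0.124],"slide": [0,0,0],"fingers": 6.4},
    {"dr": [0,0,-0.124],"slide": [0,0,0],"fingers": 6.4},
    {"dr": [0,0,-0.124],"slide": [0,0,0],"fingers": 6.4},
    {"dr": [0,0,-0.124],"slide": [0,0,0],"fingers": 6.4},
    {"dr": [0,0,-0.124],"slide": [0,0,0],"fingers": 6.4},
    {"dr": [0,0,-0.118],"slide": [0,0,0],"fingers": 6.4}
  ]
}}

```text
time_s: 13.07
tcp_pos: [0.6132, -0.2157, 0.1109]
tcp_rot: [-3.141, 0.001, -2.977]
force: [-0.4, -1.2, 0.7]
grip_width: 0.748
```

```bash
python3 go.py 651.5 -3.5 70 -171
```

```text
t 13.07 pos [ 613.2 -215.7  110.9] rot [-1.7996e+02  7.0000e-02 -1.7057e+02] F [-0.4 -1.2  0.7] w 0.748 q6 -0.50 q1 -0.34
dr [-0.0008  0.0013  0.0075] slide_before_turn [-7.25 20.31  4.08] after_turn [-7.1  20.36  4.09]
```

Request:
{"name": "play_rows", "arguments": {
  "targets": [
    {"dr": [0,0,0.007],"slide": [-1.18,3.39,0.3],"fingers": 6.4},
    {"dr": [0,0,0],"slide": [-1.18,3.39,0.5],"fingers": 6.4},
    {"dr": [0,0,0],"slide": [-1.18,3.39,0.8],"fingers": 6.4},
    {"dr": [0,0,0],"slide": [-1.18,3.39,0.8],"fingers": 6.4},
    {"dr": [0,0,0],"slide": [-1.18,3.39,0.8],"fingers": 6.4},
    {"dr": [0,0,0],"slide": [-1.18,3.39,0.8],"fingers": 6.4},
    {"dr": [0,0,0],"slide": [0,0,0],"fingers": 6.4},
    {"dr": [0,0,0],"slide": [0,0,0],"fingers": 6.4}
  ]
}}

```text
time_s: 13.73
tcp_pos: [0.652, -0.0013, 0.0699]
tcp_rot: [-3.141, -0.0, -2.986]
force: [0.8, -0.1, 0.0]
grip_width: 0.746
```

```bash
python3 go.py 651.5 -3.5 12 -171
python3 - <<'E'
from h import *
for n in("top","scene"):
    p,d=cams.camera(n); cv2.imwrite(f"pics/{n}4.png",p)
def big(m):
    n,l,s,c=cv2.connectedComponentsWithStats(m); return (l==1+np.argmax(s[1:,4])).astype(np.uint8)
p=cv2.imread("pics/top4.png")
m=mask(p,(0,0,100),(180,90,255),(345,142,370,173)); print("fan grey",rect("top",big(m),.064))
hm=mask(p,(0,0,0),(180,255,75),(343,140,372,173)); print("fan black",rect("top",big(hm),.064))
t=p[100:220,300:400];s=cv2.imread("pics/scene4.png")[200:340,180:340]
cv2.imwrite("pics/a4.png",np.hstack([cv2.resize(t,(333,400),interpolation=cv2.INTER_CUBIC),cv2.resize(s,(457,400))]))
E
```

```text
t 13.73 pos [652.   -1.3  69.9] rot [-179.97   -0.   -171.07] F [ 0.8 -0.1  0. ] w 0.746 q6 -0.16 q1 -0.00
dr [-0.0004 -0.0001 -0.0012] slide_before_turn [ 0.08 -0.21  5.79] after_turn [ 0.09 -0.21  5.79]
fan grey n147 cen [ 614.4 -214.2] rect (614.6,-215.1) 35.0x38.7 a89.7 pca 62.1
fan black n227 cen [ 605.7 -213.1] rect (610.4,-213.4) 56.6x49.1 a6.8 pca -174.9
```

View pics/a4.png

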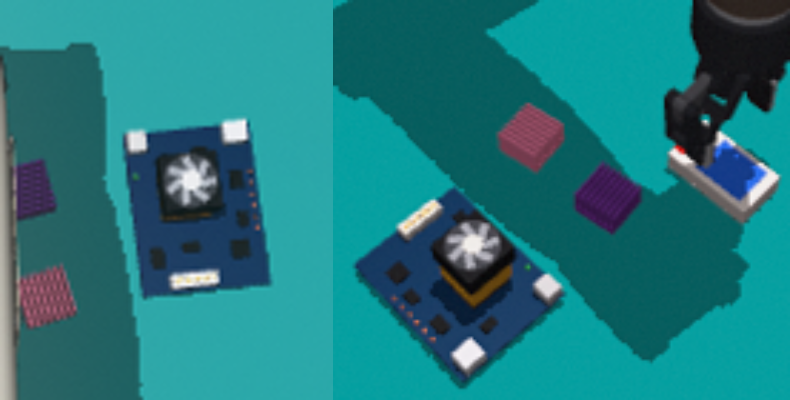

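Picture 8 shows the fan square on the heatsink (top ≈ 357,155; hub 614.6,-215.1). Now the pod.

Request:
{"name": "play_rows", "arguments": {
  "targets": [
    {"dr": [0,0,0],"slide": [0.09,-0.2,2],"fingers": 6.4},
    {"dr": [0,0,0],"slide": [0,0,2],"fingers": 6.4},
    {"dr": [0,0,0],"slide": [0,0,1.6],"fingers": 6.4},
    {"dr": [0,0,0],"slide": [0,0,0.15],"fingers": 6.4},
    {"dr": [0,0,0],"slide": [0,0,0],"fingers": 4},
    {"dr": [0,0,0],"slide": [0,0,0],"fingers": 4},
    {"dr": [0,0,0],"slide": [0,0,0],"fingers": 4},
    {"dr": [0,0,0],"slide": [0,0,0],"fingers": 4},
    {"dr": [0,0,0],"slide": [0,0,0],"fingers": 4}
  ],
  "newtons": 50
}}

```text
time_s: 14.58
tcp_pos: [0.6522, -0.0062, 0.0136]
tcp_rot: [-3.141, 0.002, -2.99]
force: [0.1, 0.2, -0.4]
grip_width: 0.525
```

```bash
python3 go.py 473.6 -232.2 80 7
```

```text
t 14.58 pos [652.2  -6.2  13.6] rot [-1.7996e+02  1.4000e-01 -1.7132e+02] F [ 0.1  0.2 -0.4] w 0.525 q6 -0.16 q1 -0.01
dr [-3.9000e-03 -1.1000e-03 -3.1123e+00] slide_before_turn [ 21.05 -19.66  -6.68] after_turn [-20.49  20.26  -6.64]
```

Request:
{"name": "play_rows", "arguments": {
  "targets": [
    {"dr": [0,0,0],"slide": [0,0,-1],"fingers": 4},
    {"dr": [0,0,0],"slide": [0,0,-3],"fingers": 4},
    {"dr": [0,0,0],"slide": [0,0,-3.5],"fingers": 4},
    {"dr": [0,0,0],"slide": [3.0,-2.81,0],"fingers": 4},
    {"dr": [0,0,0],"slide": [3.0,-2.81,0],"fingers": 4},
    {"dr": [0,0,0],"slide": [3.0,-2.81,0],"fingers": 4},
    {"dr": [0,0,0],"slide": [3.0,-2.81,0],"fingers": 4},
    {"dr": [0,0,0],"slide": [3.0,-2.81,0],"fingers": 4},
    {"dr": [0,0,0],"slide": [3.0,-2.81,0],"fingers": 4},
    {"dr": [0,0,0],"slide": [3.0,-2.81,0],"fingers": 4},
    {"dr": [0,0,0.122],"slide": [0,0,0],"fingers": 4},
    {"dr": [0,0,0.122],"slide": [0,0,0],"fingers": 4},
    {"dr": [0,0,0.122],"slide": [0,0,0],"fingers": 4},
    {"dr": [0,0,0.122],"slide": [0,0,0],"fingers": 4},
    {"dr": [0,0,0.122],"slide": [0,0,0],"fingers": 4},
    {"dr": [0,0,0.122],"slide": [0,0,0],"fingers": 4},
    {"dr": [0,0,0.122],"slide": [0,0,0],"fingers": 4},
    {"dr": [0,0,0.122],"slide": [0,0,0],"fingers": 4},
    {"dr": [0,0,0.122],"slide": [0,0,0],"fingers": 4},
    {"dr": [0,0,0.122],"slide": [0,0,0],"fingers": 4}
  ]
}}

```text
time_s: 16.25
tcp_pos: [0.474, -0.2322, 0.0886]
tcp_rot: [3.14, 0.002, 2.067]
force: [-0.3, 0.4, -1.1]
grip_width: 0.523
```

Request:
{"name": "play_rows", "arguments": {
  "targets": [
    {"dr": [0,0,0.122],"slide": [0,0,0],"fingers": 4},
    {"dr": [0,0,0.122],"slide": [0,0,0],"fingers": 4},
    {"dr": [0,0,0.122],"slide": [0,0,0],"fingers": 4},
    {"dr": [0,0,0.122],"slide": [0,0,0],"fingers": 4},
    {"dr": [0,0,0.122],"slide": [0,0,0],"fingers": 4},
    {"dr": [0,0,0.122],"slide": [0,0,0],"fingers": 4},
    {"dr": [0,0,0.122],"slide": [0,0,0],"fingers": 4},
    {"dr": [0,0,0.122],"slide": [0,0,0],"fingers": 4},
    {"dr": [0,0,0.122],"slide": [0,0,0],"fingers": 4},
    {"dr": [0,0,0.122],"slide": [0,0,0],"fingers": 4},
    {"dr": [0,0,0.122],"slide": [0,0,0],"fingers": 4},
    {"dr": [0,0,0.122],"slide": [0,0,0],"fingers": 4},
    {"dr": [0,0,0.122],"slide": [0,0,0],"fingers": 4},
    {"dr": [0,0,0.122],"slide": [0,0,0],"fingers": 4},
    {"dr": [0,0,0.122],"slide": [0,0,0],"fingers": 4},
    {"dr": [0,0,0.122],"slide": [0,0,0],"fingers": 4},
    {"dr": [0,0,0],"slide": [0,0,0],"fingers": 4},
    {"dr": [0,0,0],"slide": [0,0,0],"fingers": 4}
  ]
}}

```text
time_s: 17.75
tcp_pos: [0.4739, -0.2322, 0.0883]
tcp_rot: [3.141, -0.002, 0.125]
force: [0.0, 0.4, 0.3]
grip_width: 0.526
```

```bash
python3 go.py 473.6 -232.2 16 7
python3 - <<'E'
from h import *
p,d=cams.camera("scene"); cv2.imwrite("pics/scene5.png",p)
cv2.imwrite("pics/a5.png",cv2.resize(p[180:340,130:290],None,fx=3,fy=3))
E
```

```text
t 17.75 pos [ 473.9 -232.2   88.3] rot [ 1.7994e+02 -9.0000e-02  7.1400e+00] F [0.  0.4 0.3] w 0.526 q6 2.56 q1 -0.46
dr [ 0.0011 -0.0016  0.0024] slide_before_turn [-0.04 -0.01  7.23] after_turn [-0.03 -0.    7.23]
```

View pics/a5.png

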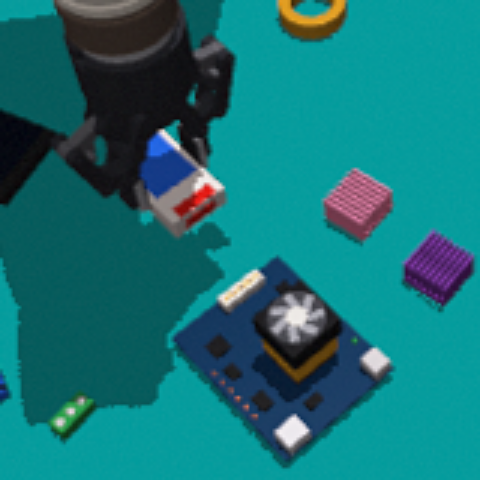

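Picture 9 shows the pod level in the hand, red end towards the header. Lowering.

Request:
{"name": "play_rows", "arguments": {
  "targets": [
    {"dr": [0,0,0.002],"slide": [-0.06,0,2],"fingers": 4},
    {"dr": [0,0,0],"slide": [0,0,2],"fingers": 4},
    {"dr": [0,0,0],"slide": [0,0,1.8],"fingers": 4},
    {"dr": [0,0,0],"slide": [0,0,1.1],"fingers": 4},
    {"dr": [0,0,0],"slide": [0,0,0.15],"fingers": 4},
    {"dr": [0,0,0],"slide": [0,0,0.15],"fingers": 4},
    {"dr": [0,0,0],"slide": [0,0,0],"fingers": 4},
    {"dr": [0,0,0],"slide": [0,0,0],"fingers": 4}
  ]
}}

```text
time_s: 18.47
tcp_pos: [0.4739, -0.2326, 0.0164]
tcp_rot: [3.14, -0.002, 0.12]
force: [-0.0, 0.5, -1.1]
grip_width: 0.521
```

Request:
{"name": "play_rows", "arguments": {
  "targets": [
    {"dr": [0,0,0],"slide": [0,0,0.12],"fingers": 4},
    {"dr": [0,0,0],"slide": [0,0,0.08],"fingers": 4},
    {"dr": [0,0,0],"slide": [0,0,0],"fingers": 4}
  ]
}}

```text
time_s: 18.72
tcp_pos: [0.4733, -0.2324, 0.0138]
tcp_rot: [3.141, -0.001, 0.119]
force: [0.4, -0.1, -0.8]
grip_width: 0.521
```

Request:
{"name": "play_rows", "arguments": {
  "targets": [
    {"dr": [0,0,0],"slide": [0,0,0.05],"fingers": 4},
    {"dr": [0,0,0],"slide": [0,0,0.05],"fingers": 4},
    {"dr": [0,0,0],"slide": [0,0,0],"fingers": 4}
  ]
}}

```text
time_s: 18.97
tcp_pos: [0.4733, -0.2323, 0.0134]
tcp_rot: [3.141, -0.001, 0.119]
force: [-1.9, 1.7, 5.6]
grip_width: 0.526
```

Request:
{"name": "play_rows", "arguments": {
  "targets": [
    {"dr": [0,0,0],"slide": [0,0,0],"fingers": 6},
    {"dr": [0,0,0],"slide": [0,0,0],"fingers": 6},
    {"dr": [0,0,0],"slide": [0,0,0],"fingers": 6},
    {"dr": [0,0,0],"slide": [0,0,-1],"fingers": 6},
    {"dr": [0,0,0],"slide": [0,0,-2.5],"fingers": 6},
    {"dr": [0,0,0],"slide": [0,0,-2.5],"fingers": 3.2},
    {"dr": [0,0,0],"slide": [0,0,-2.5],"fingers": 3.2},
    {"dr": [0,0,-0.12],"slide": [0,0,0],"fingers": 3.2},
    {"dr": [0,0,-0.12],"slide": [0,0,0],"fingers": 3.2},
    {"dr": [0,0,-0.12],"slide": [0,0,0],"fingers": 3.2},
    {"dr": [0,0,-0.12],"slide": [0,0,0],"fingers": 3.2},
    {"dr": [0,0,-0.12],"slide": [0,0,0],"fingers": 3.2},
    {"dr": [0,0,-0.12],"slide": [0,0,0],"fingers": 3.2},
    {"dr": [0,0,-0.12],"slide": [0,0,0],"fingers": 3.2},
    {"dr": [0,0,-0.12],"slide": [0,0,0],"fingers": 3.2},
    {"dr": [0,0,-0.12],"slide": [0,0,0],"fingers": 3.2},
    {"dr": [0,0,-0.12],"slide": [0,0,0],"fingers": 3.2},
    {"dr": [0,0,-0.12],"slide": [0,0,0],"fingers": 3.2},
    {"dr": [0,0,-0.12],"slide": [0,0,0],"fingers": 3.2}
  ]
}}

```text
time_s: 20.55
tcp_pos: [0.4731, -0.2322, 0.0981]
tcp_rot: [3.14, 0.0, 1.565]
force: [-0.8, -0.3, 0.4]
grip_width: 0.376
```

Request:
{"name": "play_rows", "arguments": {
  "targets": [
    {"dr": [0,0,-0.12],"slide": [0,0,0],"fingers": 3.2},
    {"dr": [0,0,-0.12],"slide": [0,0,0],"fingers": 3.2},
    {"dr": [0,0,-0.12],"slide": [0,0,0],"fingers": 3.2},
    {"dr": [0,0,-0.12],"slide": [0,0,0],"fingers": 3.2},
    {"dr": [0,0,-0.12],"slide": [0,0,0],"fingers": 3.2},
    {"dr": [0,0,-0.12],"slide": [0,0,0],"fingers": 3.2},
    {"dr": [0,0,-0.12],"slide": [0,0,0],"fingers": 3.2},
    {"dr": [0,0,-0.12],"slide": [0,0,0],"fingers": 3.2},
    {"dr": [0,0,-0.12],"slide": [0,0,0],"fingers": 3.2},
    {"dr": [0,0,-0.12],"slide": [0,0,0],"fingers": 3.2},
    {"dr": [0,0,-0.12],"slide": [0,0,0],"fingers": 3.2}
  ]
}}

```text
time_s: 21.47
tcp_pos: [0.4731, -0.2322, 0.0981]
tcp_rot: [-3.141, 0.001, 2.885]
force: [-0.0, -0.0, -0.7]
grip_width: 0.373
```

```bash
python3 go.py 461 420.3 70 167
```

```text
t 21.47 pos [ 473.1 -232.2   98.1] rot [-1.7999e+02  7.0000e-02  1.6531e+02] F [-0.  -0.  -0.7] w 0.373 q6 -0.20 q1 -0.46
dr [-0.0002  0.0011 -0.0295] slide_before_turn [17.72 62.82  2.78] after_turn [15.85 63.31  2.81]
```

Request:
{"name": "play_rows", "arguments": {
  "targets": [
    {"dr": [0,0,-0.029],"slide": [0,0,0],"fingers": 3.2},
    {"dr": [0,0,0],"slide": [0.93,3.72,0.16],"fingers": 3.2},
    {"dr": [0,0,0],"slide": [0.93,3.72,0.16],"fingers": 3.2},
    {"dr": [0,0,0],"slide": [0.93,3.72,0.16],"fingers": 3.2},
    {"dr": [0,0,0],"slide": [0.93,3.72,0.16],"fingers": 3.2},
    {"dr": [0,0,0],"slide": [0.93,3.72,0.16],"fingers": 3.2},
    {"dr": [0,0,0],"slide": [0.93,3.72,0.16],"fingers": 3.2},
    {"dr": [0,0,0],"slide": [0.93,3.72,0.16],"fingers": 3.2},
    {"dr": [0,0,0],"slide": [0.93,3.72,0.16],"fingers": 3.2},
    {"dr": [0,0,0],"slide": [0.93,3.72,0.16],"fingers": 3.2},
    {"dr": [0,0,0],"slide": [0.93,3.72,0.16],"fingers": 3.2},
    {"dr": [0,0,0],"slide": [0.93,3.72,0.16],"fingers": 3.2},
    {"dr": [0,0,0],"slide": [0.93,3.72,0.16],"fingers": 3.2},
    {"dr": [0,0,0],"slide": [0.93,3.72,0.16],"fingers": 3.2},
    {"dr": [0,0,0],"slide": [0.93,3.72,0.16],"fingers": 3.2},
    {"dr": [0,0,0],"slide": [0.93,3.72,0.16],"fingers": 3.2},
    {"dr": [0,0,0],"slide": [0.93,3.72,0.16],"fingers": 3.2},
    {"dr": [0,0,0],"slide": [0.93,3.72,0.16],"fingers": 3.2},
    {"dr": [0,0,0],"slide": [0,0,0],"fingers": 3.2},
    {"dr": [0,0,0],"slide": [0,0,0],"fingers": 3.2}
  ]
}}

```text
time_s: 23.13
tcp_pos: [0.4648, 0.4218, 0.0699]
tcp_rot: [-3.142, 0.001, 2.912]
force: [1.1, -1.1, 0.4]
grip_width: 0.377
```

```bash
python3 go.py 461 420.3 11 167
python3 - <<'E'
from h import *
def big(m):
    n,l,s,c=cv2.connectedComponentsWithStats(m); return (l==1+np.argmax(s[1:,4])).astype(np.uint8)
p,d=cams.camera("top"); cv2.imwrite("pics/top6.png",p)
q,d=cams.camera("scene"); cv2.imwrite("pics/scene6.png",q)
print("podblue",rect("top",big(mask(p,(105,120,60),(125,255,255),(330,185,385,235))),.02))
print("podred",rect("top",mask(p,(0,150,100),(6,255,255),(330,185,385,235)),.02))
m=255-mask(p,(80,90,0),(100,255,255)); w=np.zeros_like(m);w[192:235,330:390]=1; print("pod",rect("top",big(m*w),.01))
t=p[110:250,300:440];s=q[90:230,300:440]
cv2.imwrite("pics/a6.png",np.hstack([cv2.resize(t,(400,400)),cv2.resize(s,(400,400))]))
E
```

```text
t 23.13 pos [464.8 421.8  69.9] rot [-1.8000e+02  6.0000e-02  1.6684e+02] F [ 1.1 -1.1  0.4] w 0.377 q6 0.97 q1 0.74
dr [-0.0001  0.001  -0.0028] slide_before_turn [ 0.34 -0.23  5.89] after_turn [ 0.33 -0.23  5.89]
podblue n239 cen [ 465.9 -234.3] rect (465.7,-234.2) 44.3x34.6 a6.9 pca -172.4
podred n32 cen [ 508.3 -228.8] rect (508.5,-228.6) 7.0x26.5 a8.1 pca 98.4
pod n597 cen [ 474.6 -233.8] rect (475.0,-233.8) 82.2x48.0 a6.7 pca -173.6
```

View pics/a6.png

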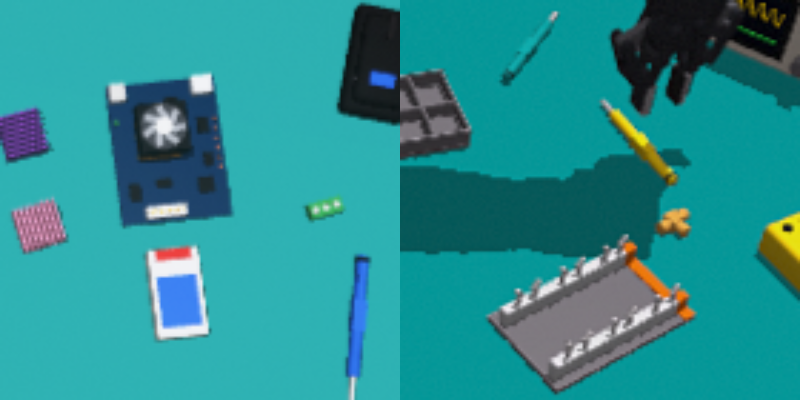

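Picture 10 shows the pod laid in line with the header (pod at top ≈ 355,213; measured 475.0,-233.8, expected 474.9,-232.5) and the gripper above the yellow driver.

Request:
{"name": "play_rows", "arguments": {
  "targets": [
    {"dr": [0,0,-0.003],"slide": [0.34,-0.23,2],"fingers": 3.2},
    {"dr": [0,0,0],"slide": [0,0,2],"fingers": 3.2},
    {"dr": [0,0,0],"slide": [0,0,1.6],"fingers": 3.2},
    {"dr": [0,0,0],"slide": [0,0,0.25],"fingers": 3.2},
    {"dr": [0,0,0],"slide": [0,0,0],"fingers": 3.2},
    {"dr": [0,0,0],"slide": [0,0,0],"fingers": 0.8},
    {"dr": [0,0,0],"slide": [0,0,0],"fingers": 0.8},
    {"dr": [0,0,0],"slide": [0,0,0],"fingers": 0.8},
    {"dr": [0,0,0],"slide": [0,0,0],"fingers": 0.8},
    {"dr": [0,0,0],"slide": [0,0,0],"fingers": 0.8}
  ],
  "newtons": 60
}}

```text
time_s: 24.07
tcp_pos: [0.4628, 0.4186, 0.0133]
tcp_rot: [3.14, 0.003, 2.911]
force: [0.9, -1.7, 6.1]
grip_width: 0.12
```

```bash
python3 go.py 595.2 270.6 90 175.1
```

```text
t 24.07 pos [462.8 418.6  13.3] rot [179.9    0.18 166.78] F [ 0.9 -1.7  6.1] w 0.120 q6 0.97 q1 0.74
dr [ 0.0015  0.0032 -0.1452] slide_before_turn [-16.3  -11.36  -7.64] after_turn [-14.46 -13.61  -7.67]
```

Request:
{"name": "play_rows", "arguments": {
  "targets": [
    {"dr": [0,0,0],"slide": [0,0,-0.7],"fingers": 0.8},
    {"dr": [0,0,0],"slide": [0,0,-2.3],"fingers": 0.8},
    {"dr": [0,0,0],"slide": [0,0,-2.5],"fingers": 0.8},
    {"dr": [0,0,-0.073],"slide": [0,0,-2.2],"fingers": 0.8},
    {"dr": [0,0,-0.072],"slide": [0,0,0],"fingers": 0.8},
    {"dr": [0,0,0],"slide": [-2.41,-2.27,0],"fingers": 0.8},
    {"dr": [0,0,0],"slide": [-2.41,-2.27,0],"fingers": 0.8},
    {"dr": [0,0,0],"slide": [-2.41,-2.27,0],"fingers": 0.8},
    {"dr": [0,0,0],"slide": [-2.41,-2.27,0],"fingers": 0.8},
    {"dr": [0,0,0],"slide": [-2.41,-2.27,0],"fingers": 0.8},
    {"dr": [0,0,0],"slide": [-2.41,-2.26,0],"fingers": 0.8},
    {"dr": [0,0,0],"slide": [0,0,0],"fingers": 0.8},
    {"dr": [0,0,0],"slide": [0,0,0],"fingers": 0.8},
    {"dr": [0,0,0],"slide": [0,0,0],"fingers": 0.8}
  ]
}}

```text
time_s: 25.23
tcp_pos: [0.5936, 0.2703, 0.0886]
tcp_rot: [3.142, -0.0, 3.056]
force: [-0.6, 0.9, 0.5]
grip_width: 0.118
```

```bash
python3 go.py 595.2 270.6 60 175.1;python3 - <<'E'
from h import *
p,d=cams.camera("top"); cv2.imwrite("pics/top7.png",p)
q,d=cams.camera("scene"); cv2.imwrite("pics/scene7.png",q)
m=mask(q,(22,120,80),(34,255,255),(320,110,425,220)); print("yellow@.083",rect("scene",m,.079))
cv2.imwrite("pics/a7.png",cv2.resize(q[120:230,310:420],None,fx=5,fy=5,interpolation=cv2.INTER_CUBIC))
E
```

```text
t 25.23 pos [593.6 270.3  88.6] rot [ 1.8000e+02 -1.0000e-02  1.7509e+02] F [-0.6  0.9  0.5] w 0.118 q6 0.51 q1 0.43
dr [ 0.     -0.0002 -0.0002] slide_before_turn [-0.15  0.04  2.86] after_turn [-0.15  0.04  2.86]
yellow@.083 n123 cen [591.7 273.4] rect (588.2,274.8) 17.4x114.7 a82.5 pca 175.7
```

View pics/a7.png

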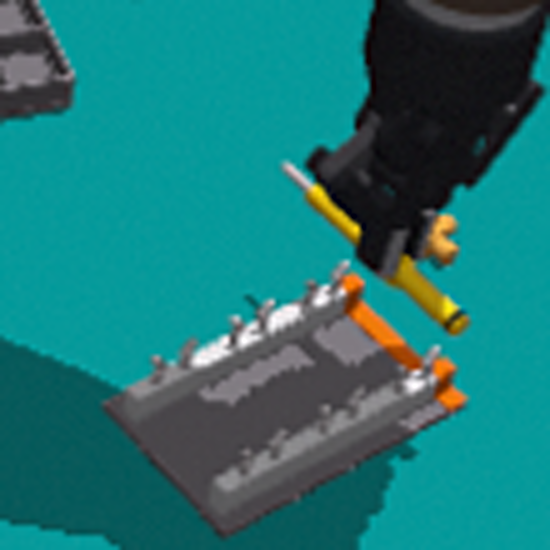

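Picture 11 shows the yellow driver held level above the stripe-end clip place of the rack.

Request:
{"name": "play_rows", "arguments": {
  "targets": [
    {"dr": [0,0,0],"slide": [-0.34,0.02,1],"fingers": 0.8},
    {"dr": [0,0,0],"slide": [0,0,1],"fingers": 0.8},
    {"dr": [0,0,0],"slide": [0,0,0.8],"fingers": 0.8},
    {"dr": [0,0,0],"slide": [0,0,0],"fingers": 0.8},
    {"dr": [0,0,0],"slide": [0,0,0],"fingers": 0.8},
    {"dr": [0,0,0],"slide": [0,0,0],"fingers": 0.8}
  ]
}}

```text
time_s: 25.83
tcp_pos: [0.5973, 0.2703, 0.0604]
tcp_rot: [-3.141, 0.0, 3.057]
force: [0.6, 0.1, 0.4]
grip_width: 0.119
```

```bash
python3 go.py 597 269.8 60 175.1;python3 - <<'E'
from h import *
q,d=cams.camera("scene"); cv2.imwrite("pics/scene8.png",q)
m=mask(q,(22,120,80),(34,255,255),(320,110,425,220)); print("yellow",rect("scene",m,.053))
cv2.imwrite("pics/a8.png",cv2.resize(q[150:220,340:420],None,fx=8,fy=8,interpolation=cv2.INTER_CUBIC))
E
```

```text
t 25.83 pos [597.3 270.3  60.4] rot [-1.7997e+02  2.0000e-02  1.7513e+02] F [0.6 0.1 0.4] w 0.119 q6 0.51 q1 0.43
dr [-0.0005  0.0003  0.0005] slide_before_turn [ 0.02 -0.05  0.04] after_turn [ 0.02 -0.05  0.04]
yellow n113 cen [600.5 270.3] rect (593.8,272.3) 17.5x113.8 a83.1 pca 176.1
```

View pics/a8.png

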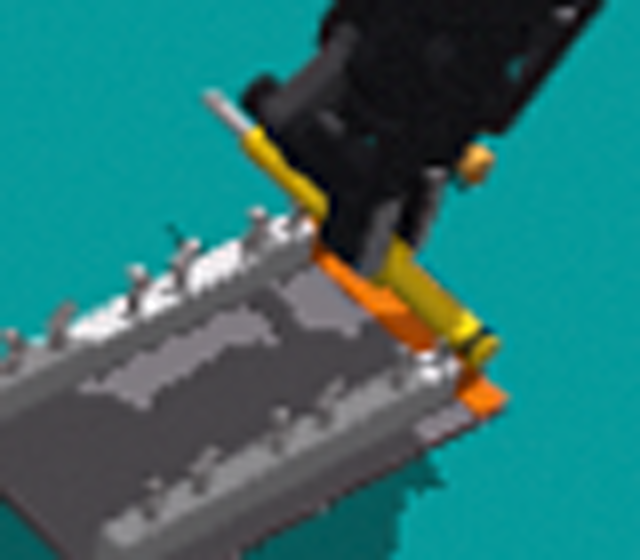

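Picture 12: driver just above the clips; check the post tips numerically.

Run:
```python
from h import *
for nm,uv in(("far",[(372.7,176.7),(379.3,175.7)]),("near",[(391.7,195),(398.3,191.7)])):
    print(nm,(ray("scene",uv,.043)[:,:2]*1e3).round(1).tolist())
c,s=np.cos(np.radians(-4.9)),np.sin(np.radians(-4.9))
for bx,by in((590.5,220.3),):
  for x in(-35,35):
    X=np.array([bx+c*x-s*50,by+s*x+c*50,43])/1e3; print("pred clip",x,(X*1e3).round(1),"scene px",pix("scene",X).round(1),"crop",((pix("scene",X)-[340,150])*8).round())
for e in(-55,55):  # expected driver ends
    X=np.array([594.5-e*.9963,270.3+e*.0854,53])/1e3; print("drv end",pix("scene",X).round(1),((pix("scene",X)-[340,150])*8).round())
# silhouette midline of driver in scene near ends
q=cv2.imread("pics/scene8.png");m=mask(q,(22,120,80),(34,255,255),(340,150,420,220));v,u=np.nonzero(m)
P=ray("scene",np.c_[u,v],.053)[:,:2]*1e3
for lo,hi in((535,570),(605,645)):
    k=(P[:,0]>lo)&(P[:,0]<hi);print(lo,hi,k.sum(),P[k].mean(0).round(1))
```

```text
far [[561.2, 261.5], [569.0, 277.6]]
near [[634.2, 254.6], [636.6, 275.9]]
pred clip -35 [559.9 273.1  43. ] scene px [375.5 174.4] crop [284. 195.]
pred clip 35 [629.6 267.1  43. ] scene px [393.8 191.6] crop [431. 333.]
drv end [400.2 194. ] [481. 352.]
drv end [371.2 166.9] [249. 136.]
535 570 32 [552.7 273.4]
605 645 60 [623.5 268.5]
```

Request:
{"name": "play_rows", "arguments": {
  "targets": [
    {"dr": [0,0,0],"slide": [0,-0.07,0.6],"fingers": 0.8},
    {"dr": [0,0,0],"slide": [0,0,0.4],"fingers": 0.8},
    {"dr": [0,0,0],"slide": [0,0,0.2],"fingers": 0.8},
    {"dr": [0,0,0],"slide": [0,0,0],"fingers": 0.8}
  ],
  "newtons": 90
}}

```text
time_s: 26.22
tcp_pos: [0.597, 0.2693, 0.0479]
tcp_rot: [-3.141, -0.0, 3.056]
force: [-0.0, 0.9, 0.0]
grip_width: 0.115
```

Request:
{"name": "play_rows", "arguments": {
  "targets": [
    {"dr": [0,0,0],"slide": [0,0,0.2],"fingers": 0.8},
    {"dr": [0,0,0],"slide": [0,0,0.1],"fingers": 0.8},
    {"dr": [0,0,0],"slide": [0,0,0],"fingers": 0.8}
  ]
}}

```text
time_s: 26.47
tcp_pos: [0.5976, 0.2696, 0.0457]
tcp_rot: [3.142, 0.001, 3.056]
force: [0.1, 0.8, -1.0]
grip_width: 0.11
```

Request:
{"name": "play_rows", "arguments": {
  "targets": [
    {"dr": [0,0,0],"slide": [0,0,0.15],"fingers": 0.8},
    {"dr": [0,0,0],"slide": [0,0,0.1],"fingers": 0.8},
    {"dr": [0,0,0],"slide": [0,0,0],"fingers": 0.8}
  ]
}}

```text
time_s: 26.72
tcp_pos: [0.5979, 0.2695, 0.0432]
tcp_rot: [3.142, 0.002, 3.056]
force: [1.2, 1.2, -0.9]
grip_width: 0.107
```

Request:
{"name": "play_rows", "arguments": {
  "targets": [
    {"dr": [0,0,0],"slide": [0,0,0.15],"fingers": 0.8},
    {"dr": [0,0,0],"slide": [0,0,0.1],"fingers": 0.8},
    {"dr": [0,0,0],"slide": [0,0,0],"fingers": 0.8}
  ]
}}

```text
time_s: 26.97
tcp_pos: [0.5975, 0.2694, 0.0403]
tcp_rot: [-3.141, 0.001, 3.056]
force: [1.7, 1.0, -1.6]
grip_width: 0.106
```

Request:
{"name": "play_rows", "arguments": {
  "targets": [
    {"dr": [0,0,0],"slide": [0,0,0.15],"fingers": 0.8},
    {"dr": [0,0,0],"slide": [0,0,0.1],"fingers": 0.8},
    {"dr": [0,0,0],"slide": [0,0,0],"fingers": 0.8}
  ]
}}

```text
time_s: 27.22
tcp_pos: [0.5968, 0.2692, 0.0375]
tcp_rot: [-3.141, -0.001, 3.056]
force: [-0.1, 0.3, -1.8]
grip_width: 0.111
```

```bash
python3 go.py 597 269.8 37 175.1;python3 - <<'E'
from h import *
q,d=cams.camera("scene"); cv2.imwrite("pics/scene9.png",q)
cv2.imwrite("pics/a9.png",cv2.resize(q[150:220,340:420],None,fx=8,fy=8,interpolation=cv2.INTER_CUBIC))
E
```

```text
t 27.22 pos [596.8 269.2  37.5] rot [-1.7995e+02 -4.0000e-02  1.7510e+02] F [-0.1  0.3 -1.8] w 0.111 q6 0.51 q1 0.42
dr [-0.0009 -0.0006  0.0001] slide_before_turn [-0.01  0.06  0.05] after_turn [-0.01  0.06  0.05]
```

View pics/a9.png

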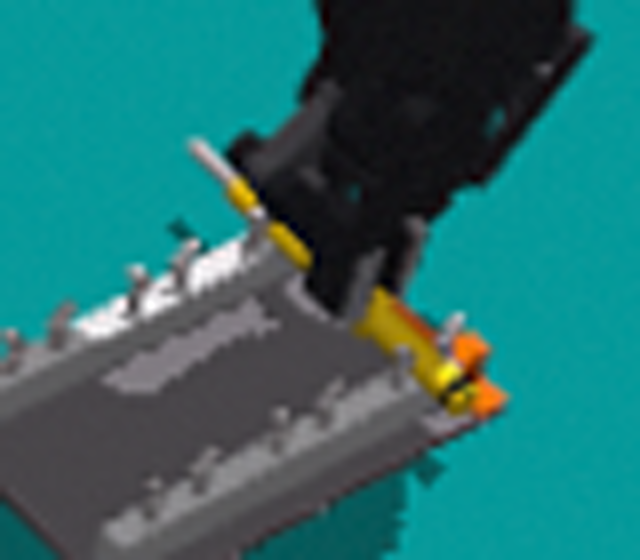

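Picture 13: driver sits between both pairs of posts, not yet pressed home. Pressing on.

Request:
{"name": "play_rows", "arguments": {
  "targets": [
    {"dr": [0,0,0],"slide": [0,0,0.15],"fingers": 0.8},
    {"dr": [0,0,0],"slide": [0,0,0.1],"fingers": 0.8},
    {"dr": [0,0,0],"slide": [0,0,0],"fingers": 0.8}
  ]
}}

```text
time_s: 27.52
tcp_pos: [0.597, 0.2693, 0.0372]
tcp_rot: [-3.141, 0.0, 3.056]
force: [-3.7, -0.9, 7.4]
grip_width: 0.114
```

Request:
{"name": "play_rows", "arguments": {
  "targets": [
    {"dr": [0,0,0],"slide": [0,0,0.1],"fingers": 0.8},
    {"dr": [0,0,0],"slide": [0,0,0.1],"fingers": 0.8},
    {"dr": [0,0,0],"slide": [0,0,0],"fingers": 0.8}
  ]
}}

```text
time_s: 27.77
tcp_pos: [0.597, 0.2693, 0.0371]
tcp_rot: [3.141, 0.001, 3.056]
force: [-6.8, -2.6, 16.1]
grip_width: 0.11
```

Request:
{"name": "play_rows", "arguments": {
  "targets": [
    {"dr": [0,0,0],"slide": [0,0,-0.3],"fingers": 0.8},
    {"dr": [0,0,0],"slide": [0,0,0],"fingers": 2.6},
    {"dr": [0,0,0],"slide": [0,0,0],"fingers": 2.6},
    {"dr": [0,0,0],"slide": [0,0,0],"fingers": 2.6},
    {"dr": [0,0,0],"slide": [0,0,-1.5],"fingers": 2.6},
    {"dr": [0,0,0],"slide": [0,0,-2.5],"fingers": 2.6},
    {"dr": [0,0,0],"slide": [0,0,-3],"fingers": 2.6},
    {"dr": [0,0,0],"slide": [0,0,0],"fingers": 2.6}
  ]
}}

```text
time_s: 28.43
tcp_pos: [0.6008, 0.2708, 0.1127]
tcp_rot: [3.137, 0.009, 3.056]
force: [1.2, 0.4, 1.8]
grip_width: 0.306
```

```bash
python3 go.py 455 -396 110 173.8;python3 - <<'E'
from h import *
q,d=cams.camera("scene"); cv2.imwrite("pics/scene10.png",q)
X=cloud("scene",d);m=mask(q,(22,120,60),(34,255,255),(340,150,420,220))>0
print("n",m.sum(),"z pct",np.percentile(X[m][:,2]*1e3,[10,50,90,97]).round(1)); print(rect("scene",m.astype(np.uint8),.03))
P=ray("scene",np.argwhere(m)[:,::-1],.03)[:,:2]*1e3
for lo,hi in((535,565),(570,620),(625,650)):
    k=(P[:,0]>lo)&(P[:,0]<hi);Z=X[m][k][:,2]*1e3;print(lo,P[k].mean(0).round(1),"z50/90",np.percentile(Z,[50,90]).round(1))
r=mask(q,(0,0,0),(180,60,255),(340,150,420,220))>0;
cv2.imwrite("pics/a10.png",cv2.resize(q[150:220,340:420],None,fx=8,fy=8,interpolation=cv2.INTER_CUBIC))
E
```

```text
t 28.43 pos [600.8 270.8 112.7] rot [179.75   0.54 175.1 ] F [1.2 0.4 1.8] w 0.306 q6 0.51 q1 0.42
dr [0.0045 0.0094 0.0226] slide_before_turn [  8.83 -67.68  -0.11] after_turn [  7.29 -67.86   0.27]
n 189 z pct [28.1 35.3 38.2 41.8]
n189 cen [595.2 271. ] rect (593.8,270.8) 20.1x113.6 a83.1 pca 174.0
535 [551.7 275.8] z50/90 [35.6 38.3]
570 [594.5 270.8] z50/90 [35.5 38.6]
625 [637.2 266.9] z50/90 [34.6 37.1]
```

View pics/a10.png

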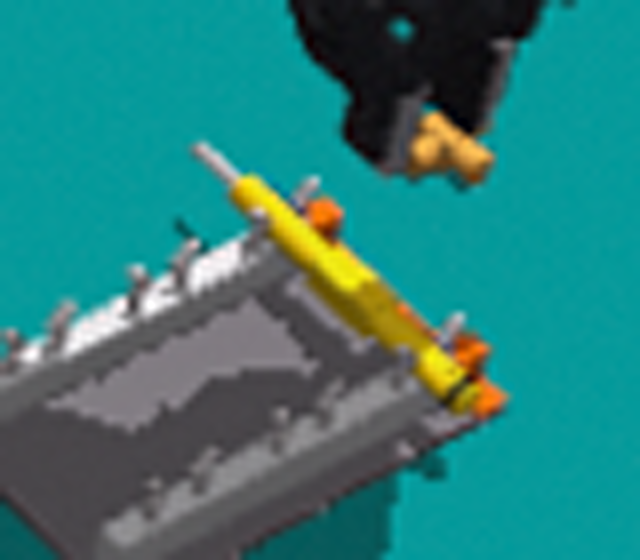

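Picture 14: yellow driver lies in the stripe-end clip, released. I'll confirm with a push from above with shut fingers.

Request:
{"name": "play_rows", "arguments": {
  "targets": [
    {"dr": [0,0,0],"slide": [0,0,0],"fingers": 0},
    {"dr": [0,0,0],"slide": [0,0,2],"fingers": 0},
    {"dr": [0,0,0],"slide": [0,0,2],"fingers": 0},
    {"dr": [0,0,0],"slide": [0,0,1],"fingers": 0},
    {"dr": [0,0,0],"slide": [0,0,0],"fingers": 0},
    {"dr": [0,0,0],"slide": [0,0,0],"fingers": 0},
    {"dr": [0,0,0],"slide": [0,0,0],"fingers": 0}
  ]
}}

```text
time_s: 29.07
tcp_pos: [0.5977, 0.2695, 0.0569]
tcp_rot: [-3.141, 0.001, 3.056]
force: [-0.3, -0.6, 0.5]
grip_width: 0.001
```

```bash
python3 go.py 595.5 269.6 50 175.1
```

```text
t 29.07 pos [597.7 269.5  56.9] rot [-1.7999e+02  5.0000e-02  1.7511e+02] F [-0.3 -0.6  0.5] w 0.001 q6 0.51 q1 0.42
dr [-0.0001  0.001   0.0001] slide_before_turn [ 0.22 -0.01  0.69] after_turn [ 0.22 -0.01  0.69]
```

Request:
{"name": "play_rows", "arguments": {
  "targets": [
    {"dr": [0,0,0],"slide": [0.2,0,0.3],"fingers": 0},
    {"dr": [0,0,0],"slide": [0,0,0.2],"fingers": 0},
    {"dr": [0,0,0],"slide": [0,0,0],"fingers": 0}
  ]
}}

```text
time_s: 29.32
tcp_pos: [0.5954, 0.2697, 0.052]
tcp_rot: [-3.142, 0.001, 3.056]
force: [0.3, 0.3, -0.1]
grip_width: -0.0
```

Request:
{"name": "play_rows", "arguments": {
  "targets": [
    {"dr": [0,0,0],"slide": [0,0,0.2],"fingers": 0},
    {"dr": [0,0,0],"slide": [0,0,0.1],"fingers": 0},
    {"dr": [0,0,0],"slide": [0,0,0],"fingers": 0}
  ]
}}

```text
time_s: 29.57
tcp_pos: [0.5953, 0.2695, 0.0485]
tcp_rot: [-3.141, 0.001, 3.056]
force: [-0.5, -0.2, -0.2]
grip_width: 0.003
```

Request:
{"name": "play_rows", "arguments": {
  "targets": [
    {"dr": [0,0,0],"slide": [0,0,0.1],"fingers": 0},
    {"dr": [0,0,0],"slide": [0,0,0.1],"fingers": 0},
    {"dr": [0,0,0],"slide": [0,0,0],"fingers": 0}
  ]
}}

```text
time_s: 29.82
tcp_pos: [0.5953, 0.2695, 0.0464]
tcp_rot: [-3.141, 0.0, 3.056]
force: [-0.4, -0.7, -0.4]
grip_width: -0.002
```

Request:
{"name": "play_rows", "arguments": {
  "targets": [
    {"dr": [0,0,0],"slide": [0,0,0.1],"fingers": 0},
    {"dr": [0,0,0],"slide": [0,0,0.1],"fingers": 0},
    {"dr": [0,0,0],"slide": [0,0,0],"fingers": 0}
  ]
}}

```text
time_s: 30.07
tcp_pos: [0.5953, 0.2695, 0.0444]
tcp_rot: [-3.141, 0.0, 3.056]
force: [0.1, -0.4, -0.1]
grip_width: -0.004
```

Request:
{"name": "play_rows", "arguments": {
  "targets": [
    {"dr": [0,0,0],"slide": [0,0,0.1],"fingers": 0},
    {"dr": [0,0,0],"slide": [0,0,0.1],"fingers": 0},
    {"dr": [0,0,0],"slide": [0,0,0],"fingers": 0}
  ]
}}

```text
time_s: 30.32
tcp_pos: [0.5955, 0.2696, 0.044]
tcp_rot: [-3.142, 0.001, 3.056]
force: [-3.1, -0.8, 6.6]
grip_width: -0.003
```

Request:
{"name": "play_rows", "arguments": {
  "targets": [
    {"dr": [0,0,0],"slide": [0,0,0.1],"fingers": 0},
    {"dr": [0,0,0],"slide": [0,0,0.1],"fingers": 0},
    {"dr": [0,0,0],"slide": [0,0,0],"fingers": 0}
  ]
}}

```text
time_s: 30.57
tcp_pos: [0.5956, 0.2696, 0.0439]
tcp_rot: [3.141, 0.002, 3.056]
force: [-5.6, -2.5, 14.4]
grip_width: -0.002
```

The push met a hard stop with fingertips at z 36.0 mm, exactly the driver's top when home. Now the blue one.

Request:
{"name": "play_rows", "arguments": {
  "targets": [
    {"dr": [0,0,0],"slide": [0,0,-2],"fingers": 0},
    {"dr": [0,0,0],"slide": [0,0,-3],"fingers": 3.2},
    {"dr": [0,0,0],"slide": [0,0,-2],"fingers": 3.2},
    {"dr": [0,0,0],"slide": [0,0,0],"fingers": 3.2},
    {"dr": [0,0,0],"slide": [0,0,0],"fingers": 3.2}
  ],
  "newtons": 60
}}

```text
time_s: 30.98
tcp_pos: [0.5966, 0.2702, 0.1127]
tcp_rot: [3.14, 0.004, 3.056]
force: [0.3, -0.9, -0.5]
grip_width: 0.373
```

```bash
python3 go.py 455 -396 75 173.8
```

```text
t 30.98 pos [596.6 270.2 112.7] rot [179.89   0.25 175.11] F [ 0.3 -0.9 -0.5] w 0.373 q6 0.51 q1 0.43
dr [0.0019 0.0044 0.0228] slide_before_turn [  8.45 -67.59   3.61] after_turn [  6.88 -67.76   3.77]
```

Request:
{"name": "play_rows", "arguments": {
  "targets": [
    {"dr": [0,0,0.023],"slide": [0,0,0],"fingers": 3.2},
    {"dr": [0,0,0],"slide": [0.38,-3.76,0.1],"fingers": 3.2},
    {"dr": [0,0,0],"slide": [0.38,-3.76,0.1],"fingers": 3.2},
    {"dr": [0,0,0],"slide": [0.38,-3.76,0.1],"fingers": 3.2},
    {"dr": [0,0,0],"slide": [0.38,-3.76,0.1],"fingers": 3.2},
    {"dr": [0,0,0],"slide": [0.38,-3.76,0.1],"fingers": 3.2},
    {"dr": [0,0,0],"slide": [0.38,-3.76,0.1],"fingers": 3.2},
    {"dr": [0,0,0],"slide": [0.38,-3.76,0.1],"fingers": 3.2},
    {"dr": [0,0,0],"slide": [0.38,-3.76,0.1],"fingers": 3.2},
    {"dr": [0,0,0],"slide": [0.38,-3.76,0.1],"fingers": 3.2},
    {"dr": [0,0,0],"slide": [0.38,-3.76,0.1],"fingers": 3.2},
    {"dr": [0,0,0],"slide": [0.38,-3.76,0.1],"fingers": 3.2},
    {"dr": [0,0,0],"slide": [0.38,-3.76,0.1],"fingers": 3.2},
    {"dr": [0,0,0],"slide": [0.38,-3.76,0.1],"fingers": 3.2},
    {"dr": [0,0,0],"slide": [0.38,-3.76,0.1],"fingers": 3.2},
    {"dr": [0,0,0],"slide": [0.38,-3.76,0.1],"fingers": 3.2},
    {"dr": [0,0,0],"slide": [0.38,-3.76,0.1],"fingers": 3.2},
    {"dr": [0,0,0],"slide": [0.38,-3.76,0.1],"fingers": 3.2},
    {"dr": [0,0,0],"slide": [0.38,-3.76,0.1],"fingers": 3.2},
    {"dr": [0,0,0],"slide": [0,0,0],"fingers": 3.2}
  ]
}}

```text
time_s: 32.65
tcp_pos: [0.4514, -0.4019, 0.0908]
tcp_rot: [-3.139, -0.001, 3.025]
force: [0.4, 0.2, -0.2]
grip_width: 0.375
```

Request:
{"name": "play_rows", "arguments": {
  "targets": [
    {"dr": [0,0,0],"slide": [0,0,1],"fingers": 3.2},
    {"dr": [0,0,0],"slide": [0,0,1],"fingers": 3.2},
    {"dr": [0,0,0],"slide": [0,0,0],"fingers": 3.2},
    {"dr": [0,0,0],"slide": [0,0,0],"fingers": 3.2}
  ]
}}

```text
time_s: 32.98
tcp_pos: [0.4534, -0.3934, 0.0706]
tcp_rot: [3.139, -0.003, 3.035]
force: [0.7, 1.0, 0.1]
grip_width: 0.378
```

```bash
python3 go.py 454.5 -396 10 173.8
python3 - <<'E'
from h import *
p,d=cams.camera("scene"); cv2.imwrite("pics/scene11.png",p)
m=mask(p,(105,120,60),(125,255,255),(100,260,140,320)); print(rect("scene",m,.006))
q,d=cams.camera("top"); cv2.imwrite("pics/top11.png",q); X=cloud("top",d)
m=mask(q,(22,120,60),(34,255,255),(130,135,185,190));print("yellow in clip top",rect("top",m,.03))
print("yellow z",np.percentile(X[m>0][:,2]*1e3,[20,50,80]).round(1))
E
```

```text
t 32.98 pos [ 453.4 -393.4   70.6] rot [179.85  -0.18 173.89] F [0.7 1.  0.1] w 0.378 q6 -0.61 q1 -0.71
dr [ 0.0026 -0.0031  0.0016] slide_before_turn [-0.16 -0.27  6.06] after_turn [-0.14 -0.25  6.06]
n235 cen [ 454.5 -395.9] rect (453.6,-396.0) 11.5x114.1 a83.9 pca 173.8
yellow in clip top n205 cen [588.8 281.3] rect (595.5,311.6) 98.9x103.2 a89.1 pca 137.9
yellow z [31.  34.6 37.1]
```

Request:
{"name": "play_rows", "arguments": {
  "targets": [
    {"dr": [0,0,0],"slide": [-0.14,-0.2,2],"fingers": 3.2},
    {"dr": [0,0,0],"slide": [0,0,2],"fingers": 3.2},
    {"dr": [0,0,0],"slide": [0,0,1.5],"fingers": 3.2},
    {"dr": [0,0,0],"slide": [0,0,0.3],"fingers": 3.2},
    {"dr": [0,0,0],"slide": [0,0,0],"fingers": 3.2},
    {"dr": [0,0,0],"slide": [0,0,0],"fingers": 3.2}
  ]
}}

```text
time_s: 33.58
tcp_pos: [0.4562, -0.398, 0.0157]
tcp_rot: [-3.141, 0.002, 3.034]
force: [-0.3, 0.1, 0.5]
grip_width: 0.374
```

Request:
{"name": "play_rows", "arguments": {
  "targets": [
    {"dr": [0,0,0],"slide": [0,0,0],"fingers": 0.8},
    {"dr": [0,0,0],"slide": [0,0,0],"fingers": 0.8},
    {"dr": [0,0,0],"slide": [0,0,0],"fingers": 0.8},
    {"dr": [0,0,0],"slide": [0,0,0],"fingers": 0.8},
    {"dr": [0,0,0],"slide": [0,0,0],"fingers": 0.8}
  ]
}}

```text
time_s: 34.0
tcp_pos: [0.4565, -0.3987, 0.0166]
tcp_rot: [-3.14, 0.004, 3.033]
force: [-0.1, 1.1, 6.9]
grip_width: 0.108
```

```bash
python3 go.py 586.6 171 100 175.1
```

```text
t 34.00 pos [ 456.5 -398.7   16.6] rot [-179.91    0.2   173.79] F [-0.1  1.1  6.9] w 0.108 q6 -0.61 q1 -0.72
dr [-0.0017  0.0035 -0.0228] slide_before_turn [-6.81 58.03 -8.42] after_turn [-8.1  57.87 -8.34]
```

Request:
{"name": "play_rows", "arguments": {
  "targets": [
    {"dr": [0,0,0],"slide": [0,0,0],"fingers": 2.6},
    {"dr": [0,0,0],"slide": [0,0,0],"fingers": 2.6},
    {"dr": [0,0,0],"slide": [0,0,0.2],"fingers": 2.6},
    {"dr": [0,0,0],"slide": [0,0,0],"fingers": 2.6},
    {"dr": [0,0,0],"slide": [0,0,0],"fingers": 2.6}
  ]
}}

```text
time_s: 34.42
tcp_pos: [0.455, -0.3978, 0.0122]
tcp_rot: [3.141, -0.0, 3.033]
force: [0.7, -0.2, 0.4]
grip_width: 0.308
```

Request:
{"name": "play_rows", "arguments": {
  "targets": [
    {"dr": [0,0,0],"slide": [0,0,0.12],"fingers": 2.6},
    {"dr": [0,0,0],"slide": [0,0,0],"fingers": 2.6},
    {"dr": [0,0,0],"slide": [0,0,0],"fingers": 0.8},
    {"dr": [0,0,0],"slide": [0,0,0],"fingers": 0.8},
    {"dr": [0,0,0],"slide": [0,0,0],"fingers": 0.8},
    {"dr": [0,0,0],"slide": [0,0,0],"fingers": 0.8},
    {"dr": [0,0,0],"slide": [0,0,0],"fingers": 0.8}
  ]
}}

```text
time_s: 35.0
tcp_pos: [0.4555, -0.3981, 0.0116]
tcp_rot: [-3.141, 0.001, 3.033]
force: [0.5, 0.2, 0.5]
grip_width: 0.119
```

```bash
python3 go.py 586.6 171 100 175.1
```

```text
t 35.00 pos [ 455.5 -398.1   11.6] rot [-1.7998e+02  5.0000e-02  1.7379e+02] F [0.5 0.2 0.5] w 0.119 q6 -0.61 q1 -0.72
dr [-0.0004  0.0008 -0.0229] slide_before_turn [-6.89 57.99 -8.85] after_turn [-8.21 57.82 -8.84]
```

Request:
{"name": "play_rows", "arguments": {
  "targets": [
    {"dr": [0,0,0],"slide": [0,0,-1],"fingers": 0.8},
    {"dr": [0,0,0],"slide": [0,0,-2.5],"fingers": 0.8},
    {"dr": [0,0,0],"slide": [0,0,-3],"fingers": 0.8},
    {"dr": [0,0,-0.023],"slide": [0,0,-2.3],"fingers": 0.8},
    {"dr": [0,0,0],"slide": [-0.51,3.6,0],"fingers": 0.8},
    {"dr": [0,0,0],"slide": [-0.51,3.6,0],"fingers": 0.8},
    {"dr": [0,0,0],"slide": [-0.51,3.6,0],"fingers": 0.8},
    {"dr": [0,0,0],"slide": [-0.51,3.6,0],"fingers": 0.8},
    {"dr": [0,0,0],"slide": [-0.51,3.6,0],"fingers": 0.8},
    {"dr": [0,0,0],"slide": [-0.51,3.6,0],"fingers": 0.8},
    {"dr": [0,0,0],"slide": [-0.51,3.6,0],"fingers": 0.8},
    {"dr": [0,0,0],"slide": [-0.51,3.6,0],"fingers": 0.8},
    {"dr": [0,0,0],"slide": [-0.51,3.6,0],"fingers": 0.8},
    {"dr": [0,0,0],"slide": [-0.51,3.6,0],"fingers": 0.8},
    {"dr": [0,0,0],"slide": [-0.51,3.6,0],"fingers": 0.8},
    {"dr": [0,0,0],"slide": [-0.51,3.6,0],"fingers": 0.8},
    {"dr": [0,0,0],"slide": [-0.51,3.6,0],"fingers": 0.8},
    {"dr": [0,0,0],"slide": [-0.51,3.6,0],"fingers": 0.8},
    {"dr": [0,0,0],"slide": [-0.51,3.6,0],"fingers": 0.8},
    {"dr": [0,0,0],"slide": [-0.51,3.6,0],"fingers": 0.8}
  ],
  "newtons": 90
}}

```text
time_s: 36.67
tcp_pos: [0.5859, 0.1708, 0.1003]
tcp_rot: [-3.141, 0.001, 3.056]
force: [0.6, 0.1, -0.1]
grip_width: 0.115
```

Request:
{"name": "play_rows", "arguments": {
  "targets": [
    {"dr": [0,0,0],"slide": [0,0,0.5],"fingers": 0.8},
    {"dr": [0,0,0],"slide": [0,0,0],"fingers": 0.8},
    {"dr": [0,0,0],"slide": [0,0,0],"fingers": 0.8},
    {"dr": [0,0,0],"slide": [0,0,0],"fingers": 0.8}
  ]
}}

```text
time_s: 37.0
tcp_pos: [0.5854, 0.1679, 0.0947]
tcp_rot: [-3.141, 0.0, 3.055]
force: [-0.3, -0.3, -0.3]
grip_width: 0.111
```

```bash
python3 go.py 586.3 169.9 58 175.1
```

```text
t 37.00 pos [585.4 167.9  94.7] rot [-1.7995e+02  1.0000e-02  1.7504e+02] F [-0.3 -0.3 -0.3] w 0.111 q6 0.37 q1 0.28
dr [-0.0008  0.0001 -0.0011] slide_before_turn [-0.07  0.21  3.67] after_turn [-0.07  0.21  3.67]
```

Request:
{"name": "play_rows", "arguments": {
  "targets": [
    {"dr": [0,0,0],"slide": [-0.07,0.21,1.2],"fingers": 0.8},
    {"dr": [0,0,0],"slide": [0,0,1.2],"fingers": 0.8},
    {"dr": [0,0,0],"slide": [0,0,1],"fingers": 0.8},
    {"dr": [0,0,0],"slide": [0,0,0.2],"fingers": 0.8},
    {"dr": [0,0,0],"slide": [0,0,0],"fingers": 0.8},
    {"dr": [0,0,0],"slide": [0,0,0],"fingers": 0.8}
  ]
}}

```text
time_s: 37.5
tcp_pos: [0.5867, 0.1705, 0.0584]
tcp_rot: [-3.141, 0.0, 3.055]
force: [0.5, -0.1, 0.2]
grip_width: 0.113
```

```bash
python3 go.py 586.3 169.9 45 175.1
python3 - <<'E'
from h import *
q,d=cams.camera("scene"); cv2.imwrite("pics/scene12.png",q)
m=mask(q,(105,120,60),(125,255,255),(310,160,400,240)); print("blue",rect("scene",m,.053))
cv2.imwrite("pics/a12.png",cv2.resize(q[160:235,315:415],None,fx=7,fy=7,interpolation=cv2.INTER_CUBIC))
E
```

```text
t 37.50 pos [586.7 170.5  58.4] rot [-1.7998e+02  2.0000e-02  1.7506e+02] F [ 0.5 -0.1  0.2] w 0.113 q6 0.37 q1 0.28
dr [-0.0004  0.0004 -0.0006] slide_before_turn [ 0.04 -0.07  1.34] after_turn [ 0.04 -0.07  1.34]
blue n88 cen [613.7 168.7] rect (613.5,167.0) 17.5x55.7 a78.8 pca 170.6
```

View pics/a12.png

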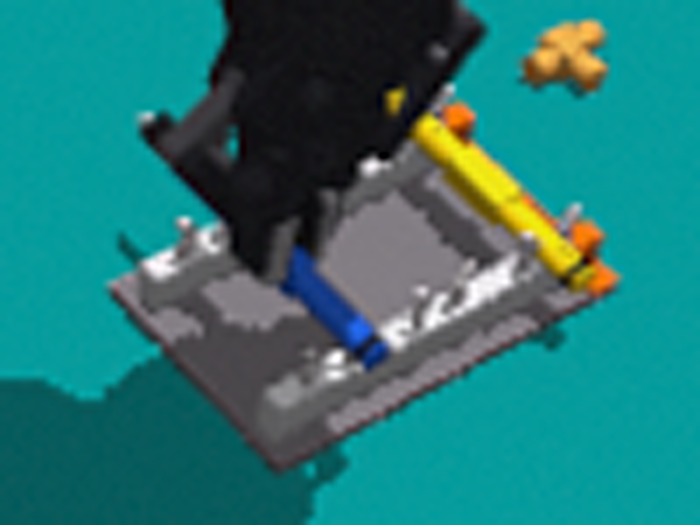

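Picture 15: blue driver above the end clip farthest from the stripe. Pressing down in steps (home expected at TCP z ≈ 35.6).

Request:
{"name": "play_rows", "arguments": {
  "targets": [
    {"dr": [0,0,0],"slide": [0,-0.06,0.6],"fingers": 0.8},
    {"dr": [0,0,0],"slide": [0,0,0.4],"fingers": 0.8},
    {"dr": [0,0,0],"slide": [0,0,0.2],"fingers": 0.8},
    {"dr": [0,0,0],"slide": [0,0,0],"fingers": 0.8}
  ]
}}

```text
time_s: 37.88
tcp_pos: [0.5861, 0.1703, 0.0458]
tcp_rot: [-3.141, -0.0, 3.056]
force: [-0.3, 0.7, 0.4]
grip_width: 0.112
```

Request:
{"name": "play_rows", "arguments": {
  "targets": [
    {"dr": [0,0,0],"slide": [0,0,0.2],"fingers": 0.8},
    {"dr": [0,0,0],"slide": [0,0,0.15],"fingers": 0.8},
    {"dr": [0,0,0],"slide": [0,0,0],"fingers": 0.8}
  ]
}}

```text
time_s: 38.13
tcp_pos: [0.5869, 0.1704, 0.0429]
tcp_rot: [-3.141, 0.001, 3.056]
force: [0.7, -0.0, -1.0]
grip_width: 0.106
```

Request:
{"name": "play_rows", "arguments": {
  "targets": [
    {"dr": [0,0,0],"slide": [0,0,0.15],"fingers": 0.8},
    {"dr": [0,0,0],"slide": [0,0,0.15],"fingers": 0.8},
    {"dr": [0,0,0],"slide": [0,0,0],"fingers": 0.8}
  ]
}}

```text
time_s: 38.38
tcp_pos: [0.5869, 0.1703, 0.0398]
tcp_rot: [-3.141, 0.001, 3.056]
force: [1.4, -0.0, -1.4]
grip_width: 0.111
```

Request:
{"name": "play_rows", "arguments": {
  "targets": [
    {"dr": [0,0,0],"slide": [0,0,0.15],"fingers": 0.8},
    {"dr": [0,0,0],"slide": [0,0,0.1],"fingers": 0.8},
    {"dr": [0,0,0],"slide": [0,0,0],"fingers": 0.8}
  ]
}}

```text
time_s: 38.63
tcp_pos: [0.5865, 0.1704, 0.037]
tcp_rot: [-3.141, 0.0, 3.056]
force: [-0.0, -0.2, -0.9]
grip_width: 0.113
```

Request:
{"name": "play_rows", "arguments": {
  "targets": [
    {"dr": [0,0,0],"slide": [0,0,0.15],"fingers": 0.8},
    {"dr": [0,0,0],"slide": [0,0,0.1],"fingers": 0.8},
    {"dr": [0,0,0],"slide": [0,0,0],"fingers": 0.8}
  ]
}}

```text
time_s: 38.88
tcp_pos: [0.5865, 0.1705, 0.0356]
tcp_rot: [-3.142, 0.001, 3.056]
force: [-1.9, -0.5, 3.4]
grip_width: 0.112
```

Request:
{"name": "play_rows", "arguments": {
  "targets": [
    {"dr": [0,0,0],"slide": [0,0,0.1],"fingers": 0.8},
    {"dr": [0,0,0],"slide": [0,0,0.1],"fingers": 0.8},
    {"dr": [0,0,0],"slide": [0,0,0],"fingers": 0.8}
  ]
}}

```text
time_s: 39.13
tcp_pos: [0.5865, 0.1705, 0.0354]
tcp_rot: [3.141, 0.001, 3.056]
force: [-4.3, -1.5, 13.7]
grip_width: 0.112
```

Request:
{"name": "play_rows", "arguments": {
  "targets": [
    {"dr": [0,0,0],"slide": [0,0,-0.25],"fingers": 0.8},
    {"dr": [0,0,0],"slide": [0,0,0],"fingers": 2.6},
    {"dr": [0,0,0],"slide": [0,0,0],"fingers": 2.6},
    {"dr": [0,0,0],"slide": [0,0,0],"fingers": 2.6},
    {"dr": [0,0,0],"slide": [0,0,-1.5],"fingers": 2.6},
    {"dr": [0,0,0],"slide": [0,0,-1],"fingers": 2.6},
    {"dr": [0,0,0],"slide": [0,0,0],"fingers": 0},
    {"dr": [0,0,0],"slide": [0,0,0],"fingers": 0},
    {"dr": [0,0,0],"slide": [0,0,0],"fingers": 0},
    {"dr": [0,0,0],"slide": [0,0,0.5],"fingers": 0},
    {"dr": [0,0,0],"slide": [0,0,0.5],"fingers": 0},
    {"dr": [0,0,0],"slide": [0,0,0.3],"fingers": 0},
    {"dr": [0,0,0],"slide": [0,0,0],"fingers": 0}
  ]
}}

```text
time_s: 40.22
tcp_pos: [0.5855, 0.1701, 0.0457]
tcp_rot: [-3.14, -0.002, 3.056]
force: [-0.3, 1.0, 0.4]
grip_width: -0.003
```

Request:
{"name": "play_rows", "arguments": {
  "targets": [
    {"dr": [0,0,0],"slide": [0,0,0.15],"fingers": 0},
    {"dr": [0,0,0],"slide": [0,0,0.15],"fingers": 0},
    {"dr": [0,0,0],"slide": [0,0,0],"fingers": 0}
  ]
}}

```text
time_s: 40.47
tcp_pos: [0.5867, 0.1705, 0.0443]
tcp_rot: [-3.141, 0.001, 3.056]
force: [0.1, -0.8, 0.0]
grip_width: -0.0
```

Request:
{"name": "play_rows", "arguments": {
  "targets": [
    {"dr": [0,0,0],"slide": [0,0,0.1],"fingers": 0},
    {"dr": [0,0,0],"slide": [0,0,0.1],"fingers": 0},
    {"dr": [0,0,0],"slide": [0,0,0],"fingers": 0}
  ]
}}

```text
time_s: 40.72
tcp_pos: [0.5869, 0.1705, 0.044]
tcp_rot: [3.141, 0.002, 3.056]
force: [-1.7, -0.5, 7.2]
grip_width: 0.005
```

Request:
{"name": "play_rows", "arguments": {
  "targets": [
    {"dr": [0,0,0],"slide": [0,0,-2],"fingers": 0},
    {"dr": [0,0,0],"slide": [0,0,-3.5],"fingers": 0},
    {"dr": [0,0,0],"slide": [0,0,-3.5],"fingers": 0},
    {"dr": [0,0,0],"slide": [0,0,-3],"fingers": 0},
    {"dr": [0,0,0],"slide": [3,-2.5,0],"fingers": 0},
    {"dr": [0,0,0],"slide": [3,-2.5,0],"fingers": 0},
    {"dr": [0,0,0],"slide": [3,-2.5,0],"fingers": 0},
    {"dr": [0,0,0],"slide": [3,-2.5,0],"fingers": 0},
    {"dr": [0,0,0],"slide": [3,-2.5,0],"fingers": 0},
    {"dr": [0,0,0],"slide": [3,-2.5,0],"fingers": 0},
    {"dr": [0,0,0],"slide": [3,-2,0],"fingers": 0},
    {"dr": [0,0,0],"slide": [0,0,0],"fingers": 0},
    {"dr": [0,0,0],"slide": [0,0,0],"fingers": 0}
  ]
}}

```text
time_s: 41.8
tcp_pos: [0.3613, 0.0183, 0.1627]
tcp_rot: [-3.142, 0.001, 3.054]
force: [1.7, 0.3, 0.8]
grip_width: -0.003
```

Run:
```python
from h import *
p,d=cams.camera("top"); q,d=cams.camera("scene"); cv2.imwrite("pics/top13.png",p);cv2.imwrite("pics/scene13.png",q)
a=cv2.imread("pics/top0.png")
for n,w,z in(("meter",(80,85,140,155),.017),("mouse",(410,105,455,160),.016)):
    for im in(a,p):
        m=255-mask(im,(80,90,0),(100,255,255)); W=np.zeros_like(m);W[w[1]:w[3],w[0]:w[2]]=1;print(n,rect("top",m*W,z))
print("blue",rect("top",mask(p,(105,120,60),(125,255,255),(180,130,230,205)),.03))
r=cv2.resize(p[110:250,140:440],(800,373),interpolation=cv2.INTER_CUBIC);s=cv2.resize(q[140:235,310:420],(263,227),interpolation=cv2.INTER_CUBIC);s2=cv2.resize(q[220:340,150:270],(227,227))
o=np.zeros((600,800,3),np.uint8);o[:373]=r;o[373:,:263]=s;o[373:,270:497]=s2;cv2.imwrite("pics/a13.png",o)
```

```text
meter n1676 cen [698.4 428.9] rect (699.1,428.8) 82.6x147.0 a79.8 pca 171.0
meter n1675 cen [698.4 428.9] rect (699.1,428.8) 82.6x146.9 a79.8 pca 171.0
mouse n773 cen [ 690.6 -420.5] rect (689.7,-419.5) 56.4x101.0 a79.1 pca 170.3
mouse n777 cen [ 690.6 -420.4] rect (689.7,-419.6) 56.9x100.9 a79.0 pca 169.8
blue n193 cen [586.4 169.8] rect (588.3,169.7) 13.1x108.6 a85.2 pca 175.2
```

View pics/a13.png

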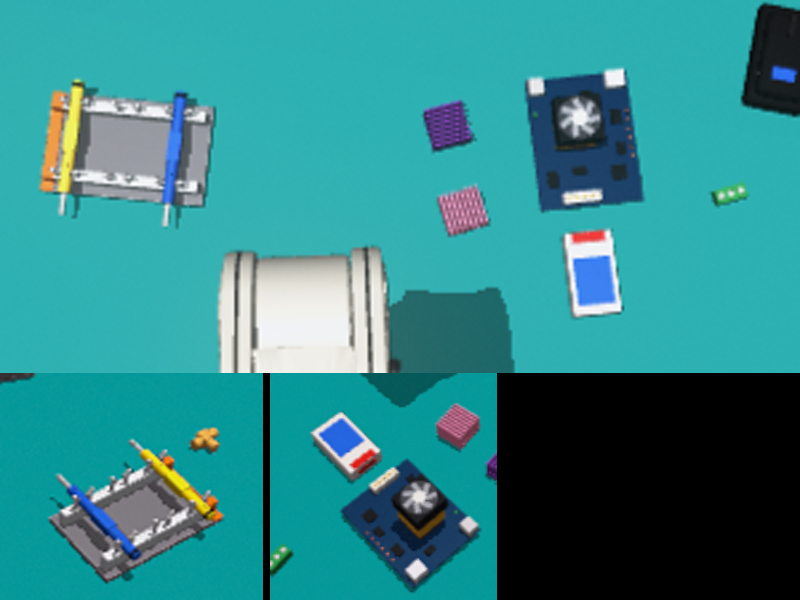

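Picture 16 shows everything in place: yellow driver by the stripe, blue in the far end clip, middle clip empty, fan on heatsink on processor, and pod in line with the header. Meter and mouse are unmoved.

```bash
python3 -c "from rig import bot; print(bot.hand_in(), bot.get_obs()['time_s'])"
```

```text
the job is handed in; nothing more can be done
the job is handed in; nothing more can be done
```

The job is done and handed in at about 42 s of the 112 s allowed, with the arm clear of everything. I worked in the order asked.

**Last checks**
- **Heatsink:** within about 1 mm of the processor's centre and within 1° of square, in both cameras.
- **Fan:** its hub reads within about 1 mm of the processor's centre in the top view.
- **Pod:** measured at (475.0, -233.8) mm against an expected (474.9, -232.5), angle 6.7° against 7°. The red end faces the header.
- **Drivers:** yellow is in the clip beside the stripe, blue in the far end clip, and the middle clip is empty. Pushing down on each with shut fingers met a hard stop at fingertip z 36.0 mm, which is the driver's top when fully home.
- **Meter and mouse:** no measurable shift between the first and last pictures.

**What disagreed or went less cleanly**
- The two cameras differed by about 2 mm in x, so I used values between them.
- A top-view colour check of the seated yellow driver failed because the mask also picked up the stripe. I relied on the push test and the scene view instead.
- My first approach to the heatsink reached the last joint's range limit (about 3.14 rad) in free air. I switched to another quarter turn for the grasp.
- The blue driver was first gripped too shallowly, so I regripped it deeper before lifting.

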